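Charge the bench ball mill and latch its lid

TASK

Get the bench mill ready to run: tip all five grinding balls out of the steel cup under the funnel into the mill's bowl and set the empty cup down gently, upright in the middle of the balance pan. Swing the lid fully shut and only then swing the hook latch up until it is fully home over the lid's tongue. Leave the funnel stand and the other things on the bench where they are.

Things in the scene. Friction and masses are not known exactly. Their poses are not given: they have to be found in the camera images.
- cup: Stainless cup, open on top, holding the five balls: round, tapered, 42 mm across at the foot, 76 at the rim, 62 tall, wall 3, floor 4 (58 across at 30 up), 0.1 kg. Origin at the centre of its underside, z out of the mouth. Starts upright on the 8 mm thick base plate of the retort stand, under the funnel
- mill: White bench ball mill, fixed. Origin on the bench under the bowl's axis; -x: front with blue panel, +y: lid hinge side, -y: latch side. Housing x -160 to +110, y -100 to +100 mm, deck 75 high; on it a steel bowl 112 mm across outside, 102 inside at the mouth, rim 126 above the bench. Lid and latch both turn about axes along the mill's x
- bowl_floor (a point): Centre of the bowl's inner floor, 81 mm above the bench
- lid (a joint): Angle of the round aluminium lid (116 mm across, 8 thick) about lid_hinge, rad: 0 = shut flat on the bowl, 1.57 = upright; starts leaning back beyond upright, away from the bowl; stop at 2.4. Stiff hinge: stays where it is left, takes about 2 N at the tongue to swing. Hinge to end of tongue 145 mm
- lid_hinge (a point): Middle of the lid's hinge pin, 68 mm to the mill's +y from the bowl's axis, 130 above the bench
- lid_tongue (a point): Middle of the outer face (the upper face when shut) of the lid's dark tongue (20 mm wide, 9 thick), 140 mm from the hinge and 4.5 above the plane through it; moves with the lid
- latch (a joint): Angle of the steel hook latch about latch_pivot, rad: 0 = upright and home, its nose on the shut lid's tongue; positive = leaning out to the mill's -y; stop at 1.2. Stiff: it stays where it is left and takes about 1 N at the knob to swing
- latch_pivot (a point): Middle of the latch's pivot pin, 85 mm to the mill's -y from the bowl's axis, 90 above the bench
- latch_knob (a point): Centre of the red ball knob (22 mm across) at the end of the latch, 85 mm from the pivot; the flat arm below it is 14 mm wide (mill's x) and 8 thick, up to the nose 53 mm from the pivot; moves with the latch
- balance: Cream top-pan balance, fixed. Origin on the bench under the pan's centre; -x is its front with the green display. Housing x -192 to +100, y -95 to +95 mm, 55 high
- pan (a point): Centre of the upper face of the square steel pan (170 by 170 mm), 72 mm above the bench
- stand: Retort stand, loose, 2.2 kg. Origin on the bench under the axis of its white funnel. Grey base plate 8 mm thick, x -70 to +140, y -65 to +65 mm; upright rod 12 mm across at x +115, top 281 high; a ring 186 high on an arm holds the funnel: stem 20 mm across, its lower end 148 high, cone from 20 mm across at 168 high to 96 across at 218
- ball0_center (a point): Centre of off-white ceramic grinding ball 0, 18 mm across, 12 g
- ball1_center (a point): Centre of off-white ceramic grinding ball 1, 18 mm across, 12 g
- ball2_center (a point): Centre of off-white ceramic grinding ball 2, 18 mm across, 12 g
- ball3_center (a point): Centre of off-white ceramic grinding ball 3, 18 mm across, 12 g
- ball4_center (a point): Centre of off-white ceramic grinding ball 4, 18 mm across, 12 g
- bottle_a: Bystander: black reagent bottle, 56 mm across, 150 mm tall, loose; origin at its underside
- bottle_b: Bystander: amber reagent bottle with a white cap, 56 mm across, 150 mm tall, loose; origin at its underside
- cylinder: Bystander: steel test cylinder with a flange, 36 mm across (flange 52 at 85 to 90 up), 105 mm tall, loose; origin at its underside
- dish: Bystander: thick glass dish, 76 mm across, 35 mm tall, loose; origin at its underside
- brush: Bystander: small bench brush, 160 mm long, lying flat on the bench, loose; origin at its underside
- tin: Bystander: aluminium sample tin, 56 mm across, 45 mm tall, loose; origin at its underside
- weight: Bystander: brass 200 g weight, 30 mm across, 54 mm tall, loose; origin at its underside
There are look-alikes about, which are no part of the job. What is shaped like the cup but black or pink is not meant.

How it is judged (in metres and radians):
On the way, in this order (a step that is already met when the one before it is completed fails the run):
1. all five balls are in the mill's bowl, with the lid still open (horizontal distance between each of ball0_center, ball1_center, ball2_center, ball3_center, ball4_center and bowl_floor below 0.052 m and z of each of ball0_center, ball1_center, ball2_center, ball3_center, ball4_center in the frame of bowl_floor below 0.048 m and value of joint lid above 0.5 rad), for 0.2 s.
2. the lid is fully shut on the bowl while the hook latch is still swung out (horizontal distance between each of ball0_center, ball1_center, ball2_center, ball3_center, ball4_center and bowl_floor below 0.052 m and z of each of ball0_center, ball1_center, ball2_center, ball3_center, ball4_center in the frame of bowl_floor below 0.048 m and value of joint lid below 0.03 rad and value of joint latch above 0.2 rad), for 0.2 s.
3. with the lid shut, the hook latch is fully home over the tongue (value of joint lid below 0.03 rad and value of joint latch below 0.06 rad), for 0.2 s.
At the end, for the whole second after the job is handed in: All five balls lie in the bowl; the lid is shut (within 0.03 rad) and the hook latch home (within 0.06 rad), both still; the cup stands upright (within 0.1 rad) and still on the balance pan, its foot's centre within 60 mm of the pan's centre (all of step 3 and horizontal distance between each of ball0_center, ball1_center, ball2_center, ball3_center, ball4_center and bowl_floor below 0.052 m and z of each of ball0_center, ball1_center, ball2_center, ball3_center, ball4_center in the frame of bowl_floor below 0.048 m and horizontal distance between cup and pan below 0.06 m and z of cup in the frame of pan between -0.006 and 0.006 m and angle between cup's own z axis and vertical below 0.1 rad and linear speed of cup below 0.03 m/s and velocity of joint each of latch, lid below 0.1 rad/s); the robot touches nothing.
It fails at once if a bystander (bottle, cylinder, dish, brush, tin or weight) is moved by more than 30 mm (distance of any of bottle_a, bottle_b, cylinder, dish, brush, tin, weight from where it was at the start of the episode above 0.03 m).
It fails at once if the funnel stand is moved by more than 20 mm (distance of stand from where it was at the start of the episode above 0.02 m).
It fails at once if the cup drops onto the balance pan (faster than 0.6 m/s within 30 mm above it) instead of being set down (horizontal distance between cup and pan below 0.1 m and z of cup in the frame of pan below 0.03 m and linear speed of cup above 0.6 m/s).
It also fails if it takes over 72 s, if anything falls off the work surface, if the arm or the gripper's body presses on something with over 40 N, if the wrist force passes 120 N, or if a joint passes its speed limit or range.

ROBOT

A 6-joint arm with a two-finger parallel gripper is mounted at the origin on the work surface. World frame = base frame: x ahead of the robot, y to its left, z up, the work surface at z = 0. Lengths are in mm, angles in rad, forces in N, time in s.
With the tool pointing down it reaches from about 375 to 825 mm from the base axis. Payload 5.5 kg.
Tool frame: the origin (TCP) lies on the mounting face of the last link; the fingertips stand 173 mm ahead of it and the grasp point (between the pads) lies manip.grip_point_offset ahead of it (manip.grip_point_offset is the distance from the TCP to the grasp point, in mm); z points along the fingers, y is the line along which they close (so a half turn about z gives the same grasp; the last joint's range is limited). The gripper opens to 85 mm and grips with 20 to 120 N. Pads are 22 mm wide; open, the fingers measure 114 mm over their backs; the gripper's body (76 mm by 85 mm) begins 54 mm behind the grasp point. The pads swing forward as they close: fully open they stand 13 mm farther back than shut.
Start: joints at [-1.247, 0.314, -0.047, 1.21, 0, 1.571], TCP at [190.9, -568.817, 404.699] pointing down, gripper open.
Joint ranges: [-2.67, 2.67], [-0.69, 1.73], [-1.03, 1.25], [-2.08, 2.16], [-1.42, 1.45], [-3.14, 3.14]. Speed limits (rad/s): [2.39, 2.39, 3.01, 3.14, 3.14, 3.14].

INTERFACE

Orientations are given as a 3x3 rotation matrix whose columns are the frame's x, y, z axes.
In Python, from station import manip gives the robot as it stands.
- The arm moves only by the tool play_rows, never from a script. Its arguments are lists of equal length, an entry for each row: "travel": the shift along the tool's x, y, z each as a share of 50 cm, from -1 to 1, a list of three; "delta_rot": the turn, a rotation vector about the tool's x, y, z each as a share of 45 degrees, from -1 to 1, a list of three; "jaw": the closure, from -1 (fully open) to 1 (shut). In form: {"travel": [[tx, ty, tz], ...], "delta_rot": [[wx, wy, wz], ...], "jaw": [jaw, ...]}. A call has 1 to 20 rows; each row is the pose to reach, as a shift and turn from the pose commanded when the call began, along the tool's axes at that moment; what a row does not reach only later rows make up. A row lasts 1/12 s, in which the tool goes at most 41.7 mm and 7.16 degrees, less where a joint would pass 70% of its speed; a pose out of reach is approached as far as the arm can. A call with a number of a shift or a turn outside -1 to 1 is refused whole. A call with a gripper value outside its range is refused whole. The fingers move at their own pace and stop on an object; "force" is the grip in N (left out, the last holds). Time passes only in rows, so rows that repeat a pose let the fingers close. It gives the time, the measured TCP pose, the force, the opening and the grip force at its end, in the units of the state.
- manip.state(): the state, without advancing time (a new reading comes with each control period).
- manip.read_camera(name): name is "scene" or "side" or "wrist"; returns the picture (420x560x3 uint8, red, green, blue); there is no depth.
- manip.camera_params(name): a dict with "fx", "fy", "cx", "cy" (pixels), "extrinsics" (4x4, takes a point from world to camera coordinates); the wrist camera has in their place "T_tool_cam" (4x4, takes a point from camera to tool coordinates, whose origin is the TCP and whose axes are the flange's). Camera axes: x right, y down, z forward; pixel columns grow to the right and rows downward; lengths in mm; the calibration is good to about 2 mm. A picture is of the moment at which its call begins: read the wrist's pose just before it. camera_params takes no time and is no camera call.
- manip.finish_job(): hands the job in; it is judged then, once.
Trained networks look in the newest picture that a camera, given by its name, has taken for a name from the list of things; names that differ only in an ending like _2 or _b are one class to them, and where a whole thing is asked for, a point or a joint stands for the part that bears it (a point fixed in the world has none). Each returns a list of dicts, best first, with "confidence" (0 to 1); they miss things now and then, are a little off and sometimes report something else, mostly with a low value. They report only what shows in the picture. A call takes as long as a camera call. They do not tell look-alikes from the thing itself.
- manip.look_for(thing, camera): "at" ([x, y, z] in mm, in the coordinates of the camera as it stood for that picture, good to about 4 mm: the middle of the surface that is visible of it).
- manip.masks_of(thing, camera): "region" (420x560 bool, what is visible of it).
- manip.tip_of(thing, camera): "at" ([x, y, z] in mm, in the coordinates of the camera as it stood for that picture, good to about 4 mm: a listed point, or the origin of a listed thing).
The state is a dict: "time": time; "joint_pos": joint angles; "dq": joint speeds; "joint_efforts": joint torques, N m; "tool_pos": TCP position; "eef_rot": TCP orientation; "force": force on the tool from outside, world axes, zero at the start; "ft_torque": the same for the moment, N m; "gripper_width": opening from 0.0 (shut) to 1.0 (fully open); "gripper_force": force on a finger pad.
Only numpy, scipy, OpenCV 4.12 (cv2) and the standard library are available. Lean on these libraries where they do the work, as an engineer would, in place of code of your own. Each camera call takes 0.05 s, during which the arm holds its last target. There are 200 camera calls.

## Working session

There is one attempt and no reset: what is moved stays moved. The work goes in short steps, Python scripts to look and compute and a tool call to move; the robot and the scene stay as the last step left them, time stands still between calls to the robot, and variables do not carry over. Pictures are saved under pics/ and viewed, at most 10 in all, crops included, and the job is handed in when it is done.

Besides the shell and the picture viewer there is one more tool, called after ">>>" as name(argument=value, ...) on one line, values as JSON. play_rows: Moves the arm, as the interface text tells. Its arguments: {"type":"object","properties":{"travel":{"type":"array","items":{"type":"array","items":{"type":"number"}}},"delta_rot":{"type":"array","items":{"type":"array","items":{"type":"number"}}},"jaw":{"type":"array","items":{"type":"number"}},"force":{"type":"number"}},"required":["travel","delta_rot","jaw"]}

```bash
mkdir -p pics; cat > h.py <<'E'
import numpy as np,cv2
from station import manip
def w(cam,p,st=None):
    c=manip.camera_params(cam); p=np.append(p,1)
    if cam=='wrist':
        st=st or manip.state(); T=np.eye(4);T[:3,:3]=st['eef_rot'];T[:3,3]=st['tool_pos']
        return (T@np.array(c['T_tool_cam'])@p)[:3]
    return (np.linalg.inv(np.array(c['extrinsics']))@p)[:3]
def save(cam,name):
    im=manip.read_camera(cam); cv2.imwrite('pics/'+name,im[:,:,::-1]); return im
def tips(cam,names):
    for n in names:
        for d in manip.tip_of(n,cam)[:4]:
            print(cam,n,round(d['confidence'],2),np.round(w(cam,d['at']),0))
E
python3 - <<'E'
from h import *
print(manip.grip_point_offset); print(manip.state())
a=save('scene','s0.png');b=save('side','d0.png')
for c in('scene','side'): tips(c,['cup','mill','lid_hinge','lid_tongue','latch_knob','latch_pivot','bowl_floor','balance','pan','stand','ball0_center','bottle_a','cylinder','dish','brush','tin','weight'])
for c in('scene','side','wrist'):print(c,manip.camera_params(c))
E
```

```text
154.70000000000002
{'time': 0.0, 'joint_pos': array([-1.24700122e+00,  3.14206204e-01, -4.80649413e-02,  1.21019842e+00,
        1.00799729e-05,  1.57080980e+00]), 'dq': array([ 0.0023202 ,  0.00054691, -0.00010148,  0.00218472, -0.00206669,
        0.00050488]), 'joint_efforts': array([ 1.56170932e-03, -5.39592469e+01,  3.39748800e+01,  1.95716426e-02,
        1.59088236e-04, -8.15467843e-06]), 'tool_pos': array([ 190.81250258, -568.55502763,  403.85239833]), 'eef_rot': array([[ 9.48039063e-01,  3.18153520e-01, -5.22812913e-04],
       [ 3.18153949e-01, -9.48037730e-01,  1.58949610e-03],
       [ 1.00574126e-05, -1.67323939e-03, -9.99998600e-01]]), 'force': array([-0.1517352 ,  0.10321334, -0.22390031]), 'ft_torque': array([-0.01279511,  0.02083825, -0.03053763]), 'gripper_force': 0.0, 'gripper_width': 0.9998716275228701}
scene cup 0.91 [ 494. -400.    3.]
scene cup 0.65 [ 320. -387.   -2.]
scene cup 0.56 [ 399. -575.    1.]
scene mill 0.73 [566.  12.  -5.]
scene lid_hinge 0.57 [557.  81. 129.]
scene lid_tongue 0.8 [561. 141. 256.]
scene latch_knob 0.55 [ 566. -130.  144.]
scene lat
[... 2159 characters left out ...]
e-01,  5.34674738e-01, -7.96433703e-01,
         2.44773289e+02],
       [ 4.03440348e-01, -6.87029532e-01, -6.04339563e-01,
         1.22318769e+03],
       [ 0.00000000e+00,  0.00000000e+00,  0.00000000e+00,
         1.00000000e+00]])}
wrist {'fx': 324.9347320907167, 'fy': 324.9347320907167, 'cx': 278.1464814254628, 'cy': 207.2756695961328, 'T_tool_cam': array([[-3.68029933e-04, -9.49198154e-01, -3.14678772e-01,
         8.07572262e+01],
       [ 9.99999169e-01,  3.95833455e-05, -1.28894003e-03,
        -1.68334450e-02],
       [ 1.23591553e-03, -3.14678984e-01,  9.49197350e-01,
         3.04363686e+01],
       [ 0.00000000e+00,  0.00000000e+00,  0.00000000e+00,
         1.00000000e+00]])}
```

View pics/s0.png

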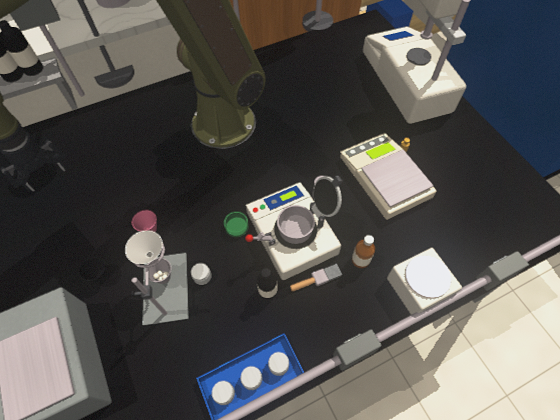

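View pics/d0.png

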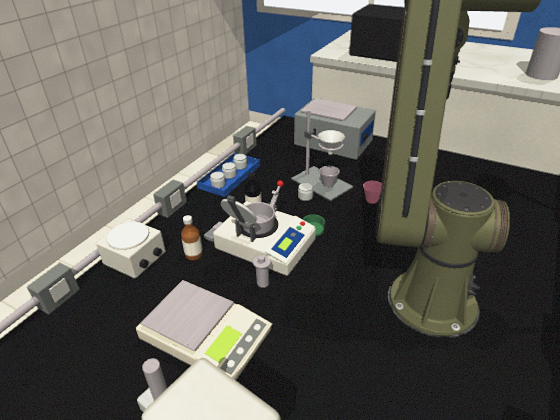

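The scene picture shows the steel cup with balls at about (160,272) under the funnel at (145,248). The pink cup is at (145,220), the mill bowl at (295,225) with its lid open at (327,195), the red knob at (249,238) and the balance at (388,175). The side picture agrees. Next I need the stand's yaw.

```bash
python3 - <<'E'
import cv2,numpy as np
a=cv2.imread('pics/s0.png')[200:340,90:230];b=cv2.imread('pics/d0.png')[95:235,260:400]
cv2.imwrite('pics/c0.png',np.hstack([cv2.resize(x,(400,400),interpolation=cv2.INTER_CUBIC) for x in(a,b)]))
from h import *
R=lambda t:np.array([[np.cos(t),-np.sin(t)],[np.sin(t),np.cos(t)]])
def pr(c,P):
    c=manip.camera_params(c);q=(c['extrinsics']@np.append(P,1))[:3];return np.round([c['fx']*q[0]/q[2]+c['cx'],c['fy']*q[1]/q[2]+c['cy']])
for t in (-.6,-.3,0,.3,.6):
  for c in('scene','side'):
    print(t,c,[pr(c,[*(np.array([496,-398])+R(t)@[x,y]),z]).tolist() for x,y,z in((115,0,281),(115,0,8),(-70,65,8),(-70,-65,8),(140,65,8),(140,-65,8))])
E
```

```text
-0.6 scene [[119.0, 280.0], [153.0, 313.0], [191.0, 257.0], [150.0, 252.0], [173.0, 325.0], [129.0, 318.0]]
-0.6 side [[316.0, 108.0], [313.0, 171.0], [323.0, 198.0], [352.0, 189.0], [296.0, 172.0], [324.0, 164.0]]
-0.3 scene [[134.0, 279.0], [165.0, 313.0], [185.0, 252.0], [143.0, 258.0], [188.0, 318.0], [142.0, 325.0]]
-0.3 side [[308.0, 110.0], [307.0, 173.0], [331.0, 198.0], [353.0, 185.0], [291.0, 177.0], [313.0, 165.0]]
0 scene [[149.0, 275.0], [177.0, 309.0], [177.0, 248.0], [137.0, 266.0], [201.0, 307.0], [158.0, 327.0]]
0 side [[303.0, 113.0], [302.0, 177.0], [338.0, 198.0], [351.0, 181.0], [289.0, 183.0], [303.0, 168.0]]
0.3 scene [[162.0, 267.0], [187.0, 302.0], [168.0, 247.0], [133.0, 274.0], [210.0, 294.0], [174.0, 324.0]]
0.3 side [[300.0, 117.0], [299.0, 181.0], [345.0, 196.0], [348.0, 177.0], [290.0, 190.0], [296.0, 172.0]]
0.6 scene [[173.0, 256.0], [195.0, 293.0], [159.0, 249.0], [132.0, 283.0], [215.0, 279.0], [190.0, 317.0]]
0.6 side [[300.0, 121.0], [299.0, 186.0], [350.0, 193.0], [343.0, 174.0], [294.0, 196.0], [291.0, 178.0]]
```

View pics/c0.png

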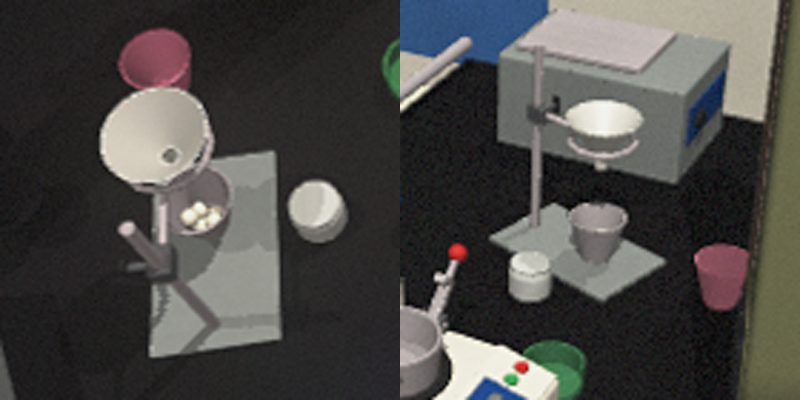

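The crop shows the base plate's corners near scene pixels (185,252), (188,318) and (142,325), so the stand's yaw is about -0.3. The rod is on the far side of the cup from the robot, so the radial approach is free.

```bash
cat >> h.py <<'E'
from scipy.spatial.transform import Rotation as Ro
def rot(psi,tau,roll=0):
    c,s=np.cos,np.sin
    z=np.array([c(tau)*c(psi),c(tau)*s(psi),-s(tau)]);x=np.array([s(tau)*c(psi),s(tau)*s(psi),c(tau)])
    return np.column_stack([x,np.cross(z,x),z])@Ro.from_euler('z',roll).as_matrix()
def go(P,psi,tau,roll=0,off=None,R=None):
    "print travel/rot to bring the grip point (or point off mm ahead of TCP) to P"
    off=manip.grip_point_offset if off is None else off
    st=manip.state();R0=np.array(st['eef_rot']);Rt=rot(psi,tau,roll) if R is None else R
    tcp=np.array(P)-Rt[:,2]*off
    d=R0.T@(tcp-st['tool_pos'])/500;v=Ro.from_matrix(R0.T@Rt).as_rotvec()/(np.pi/4)
    print('travel',np.round(d,3).tolist(),'rot',np.round(v,3).tolist(),'rows',round(max(np.linalg.norm(d)*500/41.7,np.linalg.norm(v)*45/7.16),1))
def where(off=None):
    off=manip.grip_point_offset if off is None else off
    st=manip.state();print('t',round(st['time'],2),'q',np.round(st['joint_pos'],3),'P',np.round(st['tool_pos']+np.array(st['eef_rot'])[:,2]*off,1),'tcp',np.round(st['tool_pos'],1),'z',np.round(np.array(st['eef_rot'])[:,2],3),'x',np.round(np.array(st['eef_rot'])[:,0],3),'F',np.round(st['force'],1),'g',round(st['gripper_width'],3),round(st['gripper_force'],1))
E
python3 -c "
from h import *
go([396,-318,130],-.678,.52)"
```

```text
travel [0.404, -0.571, 0.396] rot [-0.668, 1.22, 1.152] rows 11.4
```

>>> play_rows(travel=[[0.2,-0.28,0.1],[0.2,-0.28,0.1],[0.2,-0.28,0.1],[0.2,-0.28,0.1],[0.2,-0.28,0.1],[0.2,-0.28,0.1],[0.2,-0.28,0.1]], delta_rot=[[-0.33,0.61,0.58],[-0.33,0.61,0.58],[-0.33,0.61,0.58],[-0.33,0.61,0.58],[-0.33,0.61,0.58],[-0.33,0.61,0.58],[-0.33,0.61,0.58]], jaw=[-1,-1,-1,-1,-1,-1,-1])

```text
time: 2.38
tool_pos: [240.6, -402.2, 354.1]
eef_rot: [[0.863, -0.177, 0.474], [-0.089, -0.975, -0.204], [0.498, 0.134, -0.857]]
force: [0.6, 0.2, 0.1]
gripper_width: 1.002
gripper_force: 0.0
```

```bash
python3 -c "
from h import *
where();go([396,-318,130],-.678,.52)"
```

```text
t 2.38 q [-1.149 -0.1   -0.714  0.54   0.356  2.212] P [ 313.9 -433.7  221.5] tcp [ 240.6 -402.2  354.1] z [ 0.474 -0.204 -0.857] x [ 0.863 -0.089  0.498] F [0.6 0.2 0.1] g 1.002 0.0
travel [-0.089, -0.386, 0.232] rot [-0.334, 0.61, 0.57] rows 5.7
```

```bash
cat > kin.py <<'E'
from h import *
E=lambda a,t:Ro.from_euler(a,t).as_matrix()
def fo(q,s5,s6): return E('z',q[0])@E('y',q[1]-q[2]+q[3])@E('z',s5*q[4])@E('x',s6*q[5])
E
python3 - <<'E'
from kin import *
q1=[-1.247,.3142,-.048,1.2102,0,1.5708];R1=np.array([[.94804,.31815,-.0005],[.31815,-.94804,.0016],[0,-.0017,-1]])
st=manip.state();q2=st['joint_pos'];R2=st['eef_rot']
for s5 in(1,-1):
  for s6 in(1,-1):
    C=fo(q1,s5,s6).T@R1; e=np.linalg.norm(Ro.from_matrix((fo(q2,s5,s6)@C).T@R2).as_rotvec()); print(s5,s6,e,np.round(C,2).tolist())
E
```

```text
1 1 8.741107685680191e-05 [[-0.0, 0.0, 1.0], [0.0, 1.0, -0.0], [-1.0, 0.0, -0.0]]
1 -1 1.2830833648923656 [[-0.0, 0.0, 1.0], [-0.0, -1.0, 0.0], [1.0, -0.0, 0.0]]
-1 1 0.7128093814773789 [[-0.0, 0.0, 1.0], [0.0, 1.0, -0.0], [-1.0, 0.0, -0.0]]
-1 -1 1.4429866200221293 [[-0.0, 0.0, 1.0], [-0.0, -1.0, 0.0], [1.0, -0.0, 0.0]]
```

```bash
cat >> kin.py <<'E'
C=np.array([[0,0,1.],[0,1,0],[-1,0,0]]);r0,h0,L1,L2,d2=118,358.5,360,396,157
def ik(P,R,off=154.7):
    W=np.array(P)-R[:,2]*(off+d2); q1=np.arctan2(W[1],W[0]); r=np.hypot(W[0],W[1])-r0; z=W[2]-h0; D=np.hypot(r,z)
    c=(L1**2+D*D-L2**2)/(2*L1*D)
    if abs(c)>1: return None
    el=np.arctan2(z,r)+np.arccos(c); q2=np.pi/2-el
    a=-np.arctan2(z-L1*np.sin(el),r-L1*np.cos(el)); 
    M=E('z',q1).T@R@C.T; p,s5,s6=Ro.from_matrix(M).as_euler('YZX')
    return np.array([q1,q2,q2-a,p-a,s5,s6])
lo=np.array([-2.67,-.69,-1.03,-2.08,-1.42,-3.14]);hi=np.array([2.67,1.73,1.25,2.16,1.45,3.14])
def chk(n,P,*o):
    q=ik(P,rot(*o)); print(n,o,None if q is None else (np.round(q,2).tolist(),'ok' if ((q>lo)&(q<hi)).all() else 'BAD'))
E
python3 - <<'E'
from kin import *
st=manip.state();print(st['joint_pos'].round(3),ik(st['tool_pos'],np.array(st['eef_rot']),0).round(3))
for psi in(-1.1,-1,-.9,-.5,-.3,-.1):
  for roll in (0,np.pi):
    chk('pick',[497,-400,46],psi,.52,roll); d=np.array([np.cos(psi),np.sin(psi),0]); chk(' pre',[497,-400,70]-100*d,psi,.52,roll)
for psi in(.3,.5,.7,-.5,-.7):
  for roll in(0,1.9,-1.9,np.pi,np.pi-1.9,1.9-np.pi): chk('pour',[561,-15,190],psi,0.1,roll)
for psi in (.2,.4,.64,.9,1.1):
  for roll in(0,np.pi): chk('place',[538,404,115],psi,.52,roll)
E
```

```text
[-1.149 -0.1   -0.714  0.54   0.356  2.212] [-1.149 -0.1   -0.714  0.539  0.356  2.213]
pick (-1.1, 0.52, 0) ([-0.4, 0.85, -0.68, -0.88, -0.59, -2.75], 'ok')
 pre (-1.1, 0.52, 0) ([-0.21, 0.76, -0.89, -0.91, -0.74, -2.59], 'ok')
pick (-1.1, 0.52, 3.141592653589793) ([-0.4, 0.85, -0.68, -0.88, -0.59, 0.4], 'ok')
 pre (-1.1, 0.52, 3.141592653589793) ([-0.21, 0.76, -0.89, -0.91, -0.74, 0.55], 'ok')
pick (-1, 0.52, 0) ([-0.46, 0.85, -0.72, -0.97, -0.47, -2.85], 'ok')
 pre (-1, 0.52, 0) ([-0.29, 0.77, -0.95, -1.07, -0.6, -2.74], 'ok')
pick (-1, 0.52, 3.141592653589793) ([-0.46, 0.85, -0.72, -0.97, -0.47, 0.29], 'ok')
 pre (-1, 0.52, 3.141592653589793) ([-0.29, 0.77, -0.95, -1.07, -0.6, 0.4], 'ok')
pick (-0.9, 0.52, 0) ([-0.52, 0.85, -0.75, -1.04, -0.33, -2.95], 'ok')
 pre (-0.9, 0.52, 0) ([-0.39, 0.79, -1.0, -1.21, -0.44, -2.87], 'ok')
pick (-0.9, 0.52, 3.141592653589793) ([-0.52, 0.85, -0.75, -1.04, -0.33, 0.2], 'ok')
 pre (-0.9, 0.52, 3.141592653589793) ([-0.39, 0.79, -1.0, -1.21, -0.44, 0.27], 'ok')
pick (-0.5, 0.52, 0) ([-0.81, 0.85, -0.76, -1.06, 0.26, 2.99], 'ok')
 pre (-0.5, 0.52, 
[... 3213 characters left out ...]
ok')
place (0.2, 0.52, 3.141592653589793) ([0.91, 0.63, -0.65, -0.63, -0.6, 0.4], 'ok')
place (0.4, 0.52, 0) ([0.8, 0.6, -0.73, -0.78, -0.35, -2.93], 'ok')
place (0.4, 0.52, 3.141592653589793) ([0.8, 0.6, -0.73, -0.78, -0.35, 0.21], 'ok')
place (0.64, 0.52, 0) ([0.65, 0.59, -0.77, -0.84, -0.01, -3.14], 'ok')
place (0.64, 0.52, 3.141592653589793) ([0.65, 0.59, -0.77, -0.84, -0.01, 0.0], 'ok')
place (0.9, 0.52, 0) ([0.48, 0.61, -0.73, -0.77, 0.36, 2.92], 'ok')
place (0.9, 0.52, 3.141592653589793) ([0.48, 0.61, -0.73, -0.77, 0.36, -0.22], 'ok')
place (1.1, 0.52, 0) ([0.37, 0.63, -0.64, -0.62, 0.61, 2.73], 'ok')
place (1.1, 0.52, 3.141592653589793) ([0.37, 0.63, -0.64, -0.62, 0.61, -0.42], 'ok')
```

```bash
python3 -c "
from kin import *
chk('a',[423,-369,90],-.4,.52);chk('a',[423,-369,66],-.4,.52);go([423,-369,90],-.4,.52)"
```

```text
a (-0.4, 0.52) ([-0.99, 0.67, -0.96, -1.04, 0.5, 2.82], 'ok')
a (-0.4, 0.52) ([-0.99, 0.79, -0.93, -1.11, 0.5, 2.82], 'ok')
travel [-0.1, -0.238, 0.342] rot [-0.079, 0.645, 0.321] rows 5.1
```

>>> play_rows(travel=[[-0.1,-0.238,0.342],[-0.1,-0.238,0.342],[-0.1,-0.238,0.342],[-0.1,-0.238,0.342],[-0.1,-0.238,0.342],[-0.1,-0.238,0.342],[-0.1,-0.238,0.342],[-0.1,-0.238,0.342],[-0.1,-0.238,0.342],[-0.1,-0.238,0.342]], delta_rot=[[-0.079,0.645,0.321],[-0.079,0.645,0.321],[-0.079,0.645,0.321],[-0.079,0.645,0.321],[-0.079,0.645,0.321],[-0.079,0.645,0.321],[-0.079,0.645,0.321],[-0.079,0.645,0.321],[-0.079,0.645,0.321],[-0.079,0.645,0.321]], jaw=[-1,-1,-1,-1,-1,-1,-1,-1,-1,-1], force=40)

```text
time: 3.22
tool_pos: [338.2, -429.0, 219.2]
eef_rot: [[0.485, -0.368, 0.793], [-0.204, -0.93, -0.307], [0.85, -0.013, -0.526]]
force: [0.2, -0.5, 0.0]
gripper_width: 0.999
gripper_force: 0.0
```

```bash
python3 - <<'E'
from h import *
where();save('wrist','w1.png');tips('wrist',['cup','ball0_center'])
go([497,-400,46],-.4,.52)
E
```

```text
t 3.22 q [-1.06   0.264 -1.022 -0.609  0.573  2.746] P [ 460.8 -476.4  137.8] tcp [ 338.2 -429.   219.2] z [ 0.793 -0.307 -0.526] x [ 0.485 -0.204  0.85 ] F [ 0.2 -0.5  0. ] g 0.999 0.0
wrist cup 0.67 [ 395. -571.    3.]
wrist cup 0.36 [ 499. -417.   32.]
wrist ball0_center 0.45 [ 505. -405.   21.]
travel [-0.164, -0.173, 0.109] rot [-0.034, 0.043, 0.001] rows 3.1
```

View pics/w1.png

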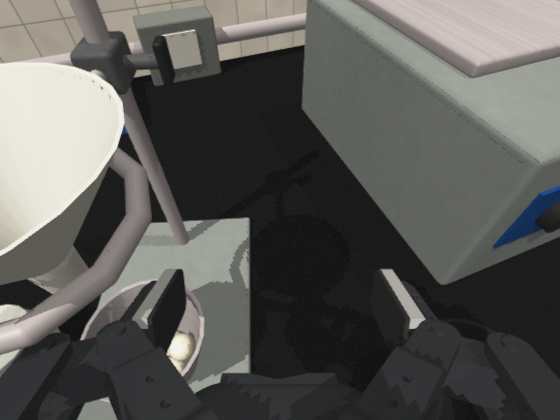

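The wrist picture shows the elbow limit stopped the arm short. The cup is left of centre at (145,325), partly behind the left finger, and the funnel is on the left, with no contact. I'll refit the kinematics before moving.

```bash
python3 - <<'E'
from h import *
st=manip.state()
D=[([-1.247,.3142,-.04806,1.2102,0,1.5708],[190.81,-568.555,403.85],[-.0005,.0016,-1]),([-1.149,-.1,-.714,.54,.356,2.212],[240.6,-402.2,354.1],[.474,-.204,-.857]),(st['joint_pos'],st['tool_pos'],np.array(st['eef_rot'])[:,2])]
A=[];b=[];s,c=np.sin,np.cos
for q,t,z in D:
    W=np.array(t)-157*np.array(z);a=q[1]-q[2];p=a+q[3]
    A+= [[1,0,s(q[1]),c(a),-s(a),c(p)],[0,1,c(q[1]),-s(a),-c(a),-s(p)]]; b+=[np.hypot(W[0],W[1]),W[2]]
A=np.array(A);b=np.array(b)
print('full',np.linalg.solve(A,b).round(1))
for cols in ([1,2,3,4,5],[0,1,2,3,4],[0,1,2,3,5],[1,2,3,4]):
    x,r,_,_=np.linalg.lstsq(A[:,cols],b,rcond=None);print(cols,x.round(1),np.round(A[:,cols]@x-b,1))
E
```

```text
full [  1.5 281.4 520.9 439.1 -76.4 131.7]
[1, 2, 3, 4, 5] [283.  521.8 440.6 -76.  133.3] [-0.   0.  -0.  -0.1  0.   0. ]
[0, 1, 2, 3, 4] [ 128.4  150.   440.7  317.8 -107.8] [ 0.  -3.6  0.5  4.8 -0.6 -1.2]
[0, 1, 2, 3, 5] [-277.2  578.1  699.8  709.4  425.1] [  1.7   6.4  -1.  -11.6  -0.7   5.2]
[1, 2, 3, 4] [  59.3  540.9  399.8 -174.2] [  2.8  34.1 -32.6  20.9 -16.3 -55. ]
```

```bash
cat >> kin.py <<'E'
h0,L1,l2,e2,d1=283,521.8,440.6,-76,133.3
L2=np.hypot(l2,e2); ga=np.arctan2(e2,l2)   # elbow->wrist pitch = a+ga
def ik(P,R,off=154.7):
    W=np.array(P)-R[:,2]*(off+d2); q1=np.arctan2(W[1],W[0])
    M=E('z',q1).T@R@C.T; p,s5,s6=Ro.from_matrix(M).as_euler('YZX')
    r=np.hypot(W[0],W[1])-d1*np.cos(p); z=W[2]-h0+d1*np.sin(p); D=np.hypot(r,z)
    c=(L1**2+D*D-L2**2)/(2*L1*D)
    if abs(c)>1: return None
    el=np.arctan2(z,r)+np.arccos(c); q2=np.pi/2-el
    a=-np.arctan2(z-L1*np.sin(el),r-L1*np.cos(el))-ga
    return np.array([q1,q2,q2-a,p-a,s5,s6])
E
python3 - <<'E'
from kin import *
st=manip.state();print(st['joint_pos'].round(3),ik(st['tool_pos'],np.array(st['eef_rot']),0).round(3))
for psi in(-1.2,-1,-.7,-.3,-.1,.1,.3):
  for t in(.3,.52,.8,1.0):
    d=np.array([np.cos(psi),np.sin(psi),0]); chk('pick',[497,-400,46],psi,t);  chk(' pre',[497,-400,60]-70*d,psi,t)
for psi in(.3,.5,.7,.9,1.1,1.3):
  for t in (0.1,.4,.7): chk('pour',[561,-15,190],psi,t,-1.9)
for psi in (.6,.9,1.1,1.3):
  for t in (.52,.9): chk('place',[538,404,115],psi,t)
E
```

```text
[-1.06   0.261 -1.024 -0.609  0.574  2.746] [-1.06   0.261 -1.024 -0.609  0.573  2.747]
pick (-1.2, 0.3) ([-0.3, 0.83, -1.13, -1.5, -0.84, -2.79], 'BAD')
 pre (-1.2, 0.3) ([-0.16, 0.78, -1.22, -1.44, -0.97, -2.67], 'BAD')
pick (-1.2, 0.52) ([-0.35, 0.54, -1.08, -0.9, -0.71, -2.63], 'BAD')
 pre (-1.2, 0.52) ([-0.22, 0.45, -1.15, -0.8, -0.81, -2.5], 'BAD')
pick (-1.2, 0.8) ([-0.44, 0.35, -0.91, -0.3, -0.5, -2.54], 'ok')
 pre (-1.2, 0.8) ([-0.32, 0.25, -0.99, -0.23, -0.56, -2.43], 'ok')
pick (-1.2, 1.0) ([-0.51, 0.32, -0.76, 0.04, -0.35, -2.53], 'ok')
 pre (-1.2, 1.0) ([-0.41, 0.22, -0.85, 0.08, -0.39, -2.44], 'ok')
pick (-1, 0.3) ([-0.42, 0.93, -1.22, -1.79, -0.55, -2.95], 'BAD')
 pre (-1, 0.3) ([-0.29, 0.97, -1.34, -1.93, -0.67, -2.9], 'BAD')
pick (-1, 0.52) ([-0.46, 0.57, -1.17, -1.16, -0.47, -2.85], 'BAD')
 pre (-1, 0.52) ([-0.35, 0.51, -1.3, -1.18, -0.55, -2.78], 'BAD')
pick (-1, 0.8) ([-0.52, 0.32, -0.99, -0.46, -0.33, -2.78], 'ok')
 pre (-1, 0.8) ([-0.43, 0.21, -1.11, -0.43, -0.38, -2.71], 'BAD')
pick (-1, 1.0) ([-0.57, 0.29, -0.82, -0.06, -0.23, -2.77], 'ok')
 pre (-1, 1.0) ([-0
[... 3707 characters left out ...]
[-0.58, 0.91, -0.14, 1.78, 1.25, -1.6], 'ok')
pour (1.3, 0.4, -1.9) ([-0.54, 0.6, -0.27, 1.26, 1.09, -0.95], 'ok')
pour (1.3, 0.7, -1.9) ([-0.46, 0.41, -0.33, 1.05, 0.85, -0.61], 'ok')
place (0.6, 0.52) ([0.67, 0.36, -1.15, -0.99, -0.06, -3.1], 'BAD')
place (0.6, 0.9) ([0.66, 0.19, -0.82, -0.11, -0.04, -3.09], 'ok')
place (0.9, 0.52) ([0.48, 0.36, -1.11, -0.91, 0.36, 2.92], 'BAD')
place (0.9, 0.9) ([0.54, 0.2, -0.79, -0.06, 0.22, 2.86], 'ok')
place (1.1, 0.52) ([0.37, 0.36, -1.02, -0.74, 0.61, 2.73], 'ok')
place (1.1, 0.9) ([0.47, 0.23, -0.73, 0.03, 0.37, 2.63], 'ok')
place (1.3, 0.52) ([0.3, 0.38, -0.89, -0.46, 0.82, 2.48], 'ok')
place (1.3, 0.9) ([0.42, 0.28, -0.64, 0.18, 0.5, 2.38], 'ok')
```

```bash
python3 -c "
from kin import *
for P in ([390,-450,125],[428,-414,80],[497,-400,46],[497,-400,66],[400,-420,66]): chk('a',P,.2,.45)
go([390,-450,125],.2,.45)"
```

```text
a (0.2, 0.45) ([-1.35, 0.47, -0.61, 0.44, 1.12, 1.62], 'ok')
a (0.2, 0.45) ([-1.26, 0.51, -0.75, 0.09, 1.11, 1.83], 'ok')
a (0.2, 0.45) ([-1.12, 0.58, -0.8, -0.29, 1.06, 2.11], 'ok')
a (0.2, 0.45) ([-1.12, 0.54, -0.79, -0.24, 1.06, 2.11], 'ok')
a (0.2, 0.45) ([-1.31, 0.54, -0.72, 0.19, 1.12, 1.7], 'ok')
travel [-0.109, 0.155, -0.074] rot [0.636, 0.123, -0.368] rows 4.7
```

>>> play_rows(travel=[[-0.055,0.078,-0.06],[-0.109,0.155,-0.074],[-0.109,0.155,-0.074],[-0.109,0.155,-0.074],[-0.109,0.155,-0.074],[-0.109,0.155,-0.074],[-0.109,0.155,-0.074]], delta_rot=[[0.1,0.02,-0.06],[0.636,0.123,-0.368],[0.636,0.123,-0.368],[0.636,0.123,-0.368],[0.636,0.123,-0.368],[0.636,0.123,-0.368],[0.636,0.123,-0.368]], jaw=[-1,-1,-1,-1,-1,-1,-1])

```text
time: 3.95
tool_pos: [252.8, -479.0, 193.5]
eef_rot: [[0.424, 0.2, 0.883], [0.088, -0.98, 0.18], [0.901, 0.002, -0.434]]
force: [-0.1, 0.5, -1.2]
gripper_width: 0.999
gripper_force: 0.0
```

```bash
python3 - <<'E'
from h import *
where();save('wrist','w2.png');tips('wrist',['cup','stand'])
go([428,-414,80],.2,.45);go([497,-400,46],.2,.45)
E
```

```text
t 3.95 q [-1.35   0.476 -0.602  0.452  1.122  1.614] P [ 389.4 -451.1  126.4] tcp [ 252.8 -479.   193.5] z [ 0.883  0.18  -0.434] x [0.424 0.088 0.901] F [-0.1  0.5 -1.2] g 0.999 0.0
wrist cup 0.8 [ 398. -573.    0.]
wrist cup 0.66 [ 500. -401.    9.]
wrist stand 0.8 [ 497. -394.   -4.]
travel [-0.043, -0.058, 0.12] rot [0.003, 0.0, 0.001] rows 1.7
travel [-0.043, -0.058, 0.277] rot [0.003, 0.0, 0.001] rows 3.4
```

View pics/w2.png

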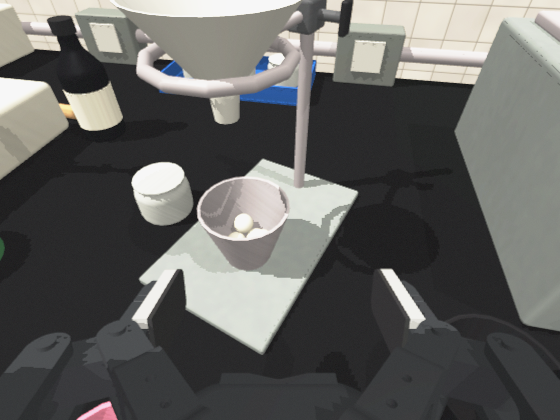

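The wrist picture shows the cup's rim centred at (243,212) with the balls inside and the funnel ring above it at (220,70). The estimated cup position of about (499,-401) matches the earlier fix, so I go in along the tool axis and close.

>>> play_rows(travel=[[-0.043,-0.058,0.06],[-0.043,-0.058,0.12],[-0.043,-0.058,0.12],[-0.043,-0.059,0.16],[-0.043,-0.06,0.2],[-0.043,-0.06,0.24],[-0.043,-0.06,0.265],[-0.043,-0.06,0.279],[-0.043,-0.06,0.279],[-0.043,-0.06,0.279],[-0.043,-0.06,0.279],[-0.043,-0.06,0.279],[-0.043,-0.06,0.279],[-0.043,-0.06,0.279],[-0.043,-0.06,0.279],[-0.043,-0.06,0.279],[-0.043,-0.06,0.279]], delta_rot=[[0,0,0],[0,0,0],[0,0,0],[0,0,0],[0,0,0],[0,0,0],[0,0,0],[0,0,0],[0,0,0],[0,0,0],[0,0,0],[0,0,0],[0,0,0],[0,0,0],[0,0,0],[0,0,0],[0,0,0]], jaw=[-1,-1,-1,-1,-1,-1,-1,-1,-1,1,1,1,1,1,1,1,1], force=40)

```text
time: 5.52
tool_pos: [361.1, -425.5, 113.1]
eef_rot: [[0.424, 0.198, 0.884], [0.087, -0.98, 0.178], [0.902, 0.001, -0.433]]
force: [-2.4, 1.1, 7.0]
gripper_width: 0.781
gripper_force: 40.7
```

```bash
python3 - <<'E'
from h import *
where();save('wrist','w3.png');tips('side',[]);save('side','d3.png');tips('side',['cup'])
E
```

```text
t 5.52 q [-1.116  0.585 -0.802 -0.302  1.06   2.113] P [ 497.9 -397.9   46.2] tcp [ 361.1 -425.5  113.1] z [ 0.884  0.178 -0.433] x [0.424 0.087 0.902] F [-2.4  1.1  7. ] g 0.781 40.7
side cup 0.8 [ 314. -390.   -0.]
side cup 0.56 [ 497. -399.    6.]
```

View pics/w3.png

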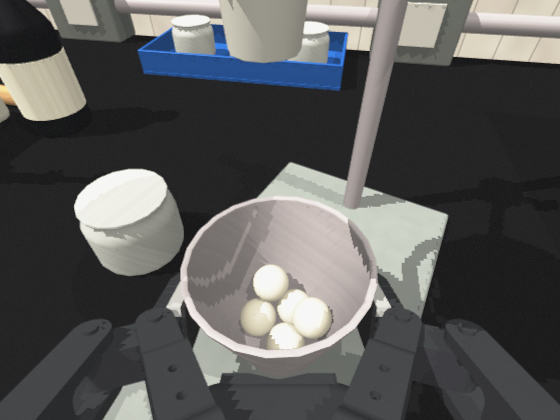

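The wrist picture shows both pads on the cup's sides, with all five balls inside around (285,315). I back out along the tool axis.

>>> play_rows(travel=[[0.006,0,0],[0.012,0,0],[0.016,0,-0.02],[0.016,0,-0.06],[0.016,0,-0.1],[0.016,0,-0.15],[0.016,0,-0.2],[0.016,0,-0.25],[0.016,0,-0.3],[0.016,0,-0.34],[0.016,0,-0.35]], delta_rot=[[0,0,0],[0,0,0],[0,0,0],[0,0,0],[0,0,0],[0,0,0],[0,0,0],[0,0,0],[0,0,0],[0,0,0],[0,0,0]], jaw=[1,1,1,1,1,1,1,1,1,1,1], force=50)

```text
time: 6.58
tool_pos: [208.2, -457.2, 196.8]
eef_rot: [[0.427, 0.196, 0.883], [0.087, -0.981, 0.176], [0.9, 0.002, -0.436]]
force: [0.1, -0.4, -2.3]
gripper_width: 0.78
gripper_force: 53.7
```

```bash
cat >> h.py <<'E'
def lip(P,R,Rg,ab,lift=0):
    "cup axis point & lowest lip point for grip P,R; Rg grasp rotation, ab = cup foot in tool coords at grasp rel. to P"
    A=R@Rg.T; foot=P+A@ab; a=A[:,2]; d=np.array([0,0,-1.])-a*(-a[2]); n=np.linalg.norm(d)
    return foot, a, foot+62*a+38*d/n
E
python3 - <<'E'
from kin import *
where()
for P,psi in (([380,-300,220],.55),([420,-180,240],.8),([500,-80,235],1.05),([561,-15,200],1.1)): chk('v',P,psi,.45)
go([400,-260,230],.65,.45)
Rg=rot(.2,.448); ab=np.array([0,-2,-38.])
for psi in(1.1,1.25):
  for tau in(.35,.45):
    for roll in(-1.4,-1.9,-2.3,-2.6):
      P=np.array([561,15,195.]); R=rot(psi,tau,roll); f,a,l=lip(P,R,Rg,ab); print(psi,tau,roll,'tilt',np.degrees(np.arccos(a[2])).round(),'foot',f.round(),'a',a.round(2),'lip',l.round()); chk('',P,psi,tau,roll)
E
```

```text
t 6.58 q [-1.429  0.458 -0.624  0.6    1.117  1.444] P [ 344.8 -430.   129.4] tcp [ 208.2 -457.2  196.8] z [ 0.883  0.176 -0.436] x [0.427 0.087 0.9  ] F [ 0.1 -0.4 -2.3] g 0.78 53.7
v (0.55, 0.45) ([-1.27, 0.37, -0.51, 1.15, 1.06, 1.05], 'ok')
v (0.8, 0.45) ([-1.04, 0.32, -0.55, 1.21, 1.05, 1.01], 'ok')
v (1.05, 0.45) ([-0.73, 0.37, -0.47, 1.14, 1.08, 1.11], 'ok')
v (1.1, 0.45) ([-0.55, 0.39, -0.52, 0.83, 1.11, 1.39], 'ok')
travel [0.27, -0.189, 0.095] rot [0.52, 0.002, -0.249] rows 4.1
1.1 0.35 -1.4 tilt 73.0 foot [598.  12. 186.] a [-0.95  0.09  0.29] lip [528.  18. 168.]
 (1.1, 0.35, -1.4) ([-0.52, 0.41, -0.58, 0.72, 1.22, 0.02], 'ok')
1.1 0.35 -1.9 tilt 97.0 foot [598.  18. 202.] a [-0.99 -0.06 -0.13] lip [542.  14. 156.]
 (1.1, 0.35, -1.9) ([-0.52, 0.41, -0.58, 0.72, 1.22, -0.48], 'ok')
1.1 0.35 -2.3 tilt 115.0 foot [593.  25. 212.] a [-0.88 -0.24 -0.42] lip [554.  14. 152.]
 (1.1, 0.35, -2.3) ([-0.52, 0.41, -0.58, 0.72, 1.22, -0.88], 'ok')
1.1 0.35 -2.6 tilt 125.0 foot [587.  31. 218.] a [-0.72 -0.39 -0.58] lip [562.  17. 151.]
 (1.1, 0.35, -2.6) ([-0.52, 0.41, -0.58, 0.72, 1.
[... 1198 characters left out ...]
 151.]
 (1.25, 0.35, -2.6) ([-0.51, 0.55, -0.38, 1.12, 1.17, -1.54], 'ok')
1.25 0.45 -1.4 tilt 71.0 foot [598.  16. 184.] a [-0.94 -0.03  0.33] lip [527.  14. 169.]
 (1.25, 0.45, -1.4) ([-0.49, 0.48, -0.4, 1.03, 1.09, -0.2], 'ok')
1.25 0.45 -1.9 tilt 94.0 foot [598.  24. 200.] a [-0.97 -0.22 -0.07] lip [540.  11. 157.]
 (1.25, 0.45, -1.9) ([-0.49, 0.48, -0.4, 1.03, 1.09, -0.7], 'ok')
1.25 0.45 -2.3 tilt 111.0 foot [592.  31. 210.] a [-0.84 -0.41 -0.35] lip [552.  12. 153.]
 (1.25, 0.45, -2.3) ([-0.49, 0.48, -0.4, 1.03, 1.09, -1.1], 'ok')
1.25 0.45 -2.6 tilt 120.0 foot [585.  36. 215.] a [-0.67 -0.54 -0.51] lip [558.  15. 151.]
 (1.25, 0.45, -2.6) ([-0.49, 0.48, -0.4, 1.03, 1.09, -1.4], 'ok')
```

>>> play_rows(travel=[[0.04,-0.025,0.01],[0.09,-0.06,0.03],[0.14,-0.095,0.05],[0.18,-0.13,0.065],[0.225,-0.16,0.08],[0.255,-0.18,0.09],[0.27,-0.189,0.095],[0.27,-0.189,0.095]], delta_rot=[[0.07,0,-0.035],[0.17,0,-0.08],[0.26,0,-0.125],[0.35,0,-0.165],[0.43,0,-0.21],[0.49,0.002,-0.235],[0.52,0.002,-0.249],[0.52,0.002,-0.249]], jaw=[1,1,1,1,1,1,1,1])

```text
time: 7.25
tool_pos: [291.8, -342.4, 297.3]
eef_rot: [[0.344, 0.61, 0.714], [0.265, -0.793, 0.549], [0.901, 0.001, -0.434]]
force: [-0.9, -0.6, -2.4]
gripper_width: 0.776
gripper_force: 53.7
```

```bash
python3 - <<'E'
from kin import *
where()
go([500,-80,240],1.0,.45);go([598,15,212],1.1,.45)
chk('',[598,15,212],1.1,.45);chk('',[598,15,192],1.1,.45,-2.3)
E
```

```text
t 7.25 q [-1.175  0.363 -0.507  1.189  1.057  1.021] P [ 402.3 -257.5  230.1] tcp [ 291.8 -342.4  297.3] z [ 0.714  0.549 -0.434] x [0.344 0.265 0.901] F [-0.9 -0.6 -2.4] g 0.776 53.7
travel [0.186, -0.068, 0.341] rot [0.395, -0.001, -0.189] rows 4.7
travel [0.258, -0.073, 0.619] rot [0.51, -0.001, -0.245] rows 8.1
 (1.1, 0.45) ([-0.46, 0.36, -0.52, 0.68, 1.12, 1.59], 'ok')
 (1.1, 0.45, -2.3) ([-0.46, 0.39, -0.53, 0.63, 1.12, -0.71], 'ok')
```

>>> play_rows(travel=[[0.025,-0.01,0.035],[0.065,-0.025,0.1],[0.11,-0.04,0.18],[0.15,-0.055,0.26],[0.18,-0.066,0.33],[0.205,-0.069,0.41],[0.225,-0.07,0.49],[0.24,-0.072,0.55],[0.252,-0.073,0.6],[0.258,-0.073,0.619],[0.258,-0.073,0.619],[0.258,-0.073,0.619]], delta_rot=[[0.04,0,-0.02],[0.12,0,-0.057],[0.22,0,-0.105],[0.31,0,-0.15],[0.39,0,-0.187],[0.42,0,-0.2],[0.45,0,-0.215],[0.48,0,-0.23],[0.5,0,-0.24],[0.51,-0.001,-0.245],[0.51,-0.001,-0.245],[0.51,-0.001,-0.245]], jaw=[1,1,1,1,1,1,1,1,1,1,1,1])

```text
time: 8.25
tool_pos: [534.3, -110.8, 278.0]
eef_rot: [[0.2, 0.89, 0.411], [0.386, -0.457, 0.802], [0.901, -0.002, -0.435]]
force: [-0.3, -0.6, -1.2]
gripper_width: 0.776
gripper_force: 53.9
```

```bash
python3 - <<'E'
from kin import *
where()
save('wrist','w4.png');save('scene','s4.png');tips('scene',['bowl_floor','lid_tongue'])
R=rot(1.1,.45);
go([598,15,192],1.1,.45,-.785)
E
```

```text
t 8.25 q [-0.468  0.363 -0.518  0.678  1.121  1.586] P [597.8  13.2 210.8] tcp [ 534.3 -110.8  278. ] z [ 0.411  0.802 -0.435] x [0.2   0.386 0.901] F [-0.3 -0.6 -1.2] g 0.776 53.9
scene bowl_floor 0.97 [560.  16.  83.]
scene bowl_floor 0.59 [ 437. -133.   -4.]
scene lid_tongue 0.78 [564. 142. 254.]
travel [-0.032, -0.001, 0.022] rot [0.006, 0.001, -1.004] rows 6.3
```

View pics/w4.png

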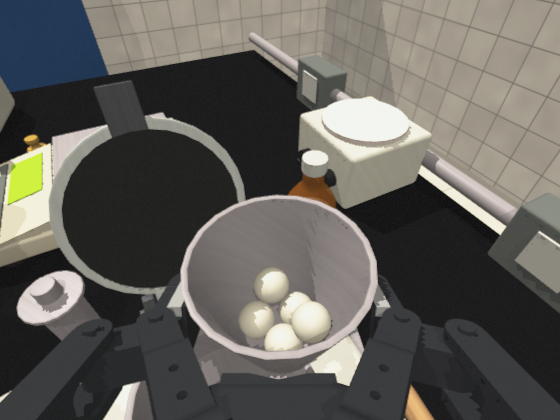

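The wrist picture shows the cup upright beside the bowl's axis with five balls inside, and the lid open on the left at (150,200). I start tipping.

>>> play_rows(travel=[[-0.008,0,0.005],[-0.016,0,0.011],[-0.024,-0.001,0.017],[-0.032,-0.001,0.022],[-0.032,-0.001,0.022],[-0.032,-0.001,0.022],[-0.032,-0.001,0.022],[-0.032,-0.001,0.022],[-0.032,-0.001,0.022]], delta_rot=[[0,0,-0.1],[0,0,-0.22],[0,0,-0.36],[0,0,-0.5],[0,0,-0.65],[0,0,-0.8],[0,0,-0.92],[0,0,-1],[0,0,-1]], jaw=[1,1,1,1,1,1,1,1,1])

```text
time: 9.2
tool_pos: [535.3, -108.7, 259.5]
eef_rot: [[-0.489, 0.769, 0.412], [0.597, -0.05, 0.801], [0.636, 0.638, -0.434]]
force: [0.2, -0.1, -2.1]
gripper_width: 0.778
gripper_force: 53.9
```

>>> play_rows(travel=[[0,0,0],[0,0,0],[0,0,0],[0,0,0],[0,0,0],[0,0,0],[0,0,0],[0,0,0],[0,0,0],[0,0,0],[0,0,0],[0,0,0],[0,0,0],[0,0,0]], delta_rot=[[0,0,-0.1],[0,0,-0.2],[0,0,-0.3],[0,0,-0.38],[0,0,-0.46],[0,0,-0.54],[0,0,-0.62],[0,0,-0.7],[0,0,-0.78],[0,0,-0.86],[0,0,-0.94],[0,0,-1],[0,0,-1],[0,0,-1]], jaw=[1,1,1,1,1,1,1,1,1,1,1,1,1,1])

```text
time: 10.37
tool_pos: [535.5, -108.3, 259.5]
eef_rot: [[-0.889, 0.201, 0.412], [0.458, 0.384, 0.801], [0.003, 0.901, -0.434]]
force: [-0.2, -0.0, -1.2]
gripper_width: 0.777
gripper_force: 53.8
```

```bash
python3 - <<'E'
from kin import *
where()
im=save('scene','s5.png')
for d in manip.tip_of('ball0_center','scene')[:8]: print(round(d['confidence'],2),w('scene',d['at']).round())
cv2.imwrite('pics/c5.png',cv2.resize(im[150:290,210:400,::-1],(760,560),interpolation=cv2.INTER_CUBIC))
go([598,15,192],1.1,.45,-2.3)
E
```

```text
t 10.37 q [-0.462  0.386 -0.538  0.621  1.122  0.032] P [599.2  15.7 192.4] tcp [ 535.5 -108.3  259.5] z [ 0.412  0.801 -0.434] x [-0.889  0.458  0.003] F [-0.2 -0.  -1.2] g 0.777 53.8
travel [0.0, -0.001, -0.002] rot [0.0, 0.004, -0.933] rows 5.9
```

View pics/c5.png

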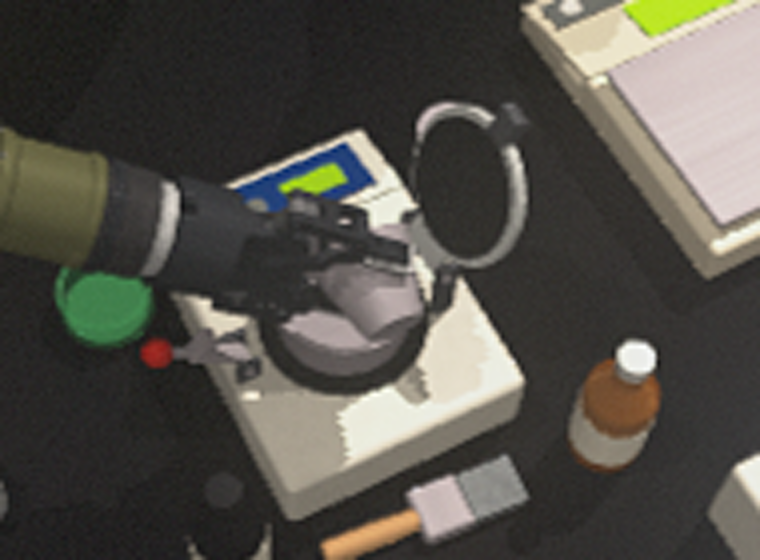

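The crop shows the cup lying nearly horizontal over the bowl at about (370,290), with no ball visible yet. I keep tipping.

>>> play_rows(travel=[[0,0,0],[0,0,0],[0,0,0],[0,0,0],[0,0,0],[0,0,0],[0,0,0],[0,0,0],[0,0,0],[0,0,0],[0,0,0],[0,0,0],[0,0,0],[0,0,0],[0,0,0],[0,0,0]], delta_rot=[[0,0,-0.07],[0,0,-0.14],[0,0,-0.22],[0,0,-0.3],[0,0,-0.38],[0,0,-0.46],[0,0,-0.54],[0,0,-0.62],[0,0,-0.7],[0,0,-0.78],[0,0,-0.86],[0,0,-0.94],[0,0,-1],[0,0,-1],[0,0,-1],[0,0,-1]], jaw=[1,1,1,1,1,1,1,1,1,1,1,1,1,1,1,1])

```text
time: 11.8
tool_pos: [535.7, -107.8, 259.4]
eef_rot: [[-0.77, -0.488, 0.411], [0.051, 0.595, 0.802], [-0.636, 0.639, -0.434]]
force: [-0.1, -0.1, -1.1]
gripper_width: 0.777
gripper_force: 53.7
```

>>> play_rows(travel=[[0,0,0],[0,0,0],[0,0,0],[0,0,0],[0,0,0],[0,0,0]], delta_rot=[[0,0,-0.1],[0,0,-0.2],[0,0,-0.3],[0,0,-0.4],[0,0,-0.4],[0,0,-0.4]], jaw=[1,1,1,1,1,1])

```text
time: 12.3
tool_pos: [535.7, -107.8, 259.4]
eef_rot: [[-0.583, -0.701, 0.411], [-0.135, 0.582, 0.802], [-0.801, 0.412, -0.434]]
force: [-0.2, -0.6, -1.1]
gripper_width: 0.776
gripper_force: 53.7
```

```bash
python3 - <<'E'
from kin import *
where()
manip.read_camera('scene');manip.read_camera('side');manip.read_camera('wrist')
for c in('scene','side','wrist'):
  for d in manip.tip_of('ball0_center',c)[:8]: print(c,round(d['confidence'],2),w(c,d['at']).round())
st=manip.state();R0=np.array(st['eef_rot']);print('up 60 in tool',(R0.T@[0,0,60]/500).round(3))
E
```

```text
t 12.3 q [-0.461  0.386 -0.538  0.621  1.122 -1.067] P [599.3  16.3 192.3] tcp [ 535.7 -107.8  259.4] z [ 0.411  0.802 -0.434] x [-0.583 -0.135 -0.801] F [-0.2 -0.6 -1.1] g 0.776 53.7
scene 0.7 [ 676. -136.   -6.]
scene 0.49 [560. -69.  91.]
side 0.47 [538. 406.   3.]
side 0.19 [559.  14.  -2.]
up 60 in tool [-0.096  0.049 -0.052]
```

>>> play_rows(travel=[[-0.03,0.015,-0.015],[-0.07,0.035,-0.035],[-0.12,0.06,-0.06],[-0.17,0.085,-0.09],[-0.19,0.098,-0.104],[-0.19,0.098,-0.104]], delta_rot=[[0,0,0],[0,0,0],[0,0,0],[0,0,0],[0,0,0],[0,0,0]], jaw=[1,1,1,1,1,1])

```text
time: 13.1
tool_pos: [536.0, -108.4, 382.3]
eef_rot: [[-0.576, -0.705, 0.414], [-0.138, 0.583, 0.801], [-0.806, 0.404, -0.433]]
force: [0.5, -0.4, -2.1]
gripper_width: 0.78
gripper_force: 53.7
```

```bash
python3 - <<'E'
from kin import *
where()
a=save('scene','s6.png');b=save('side','d6.png')
for c in('scene','side'):
  for d in manip.tip_of('ball0_center',c)[:8]: print(c,round(d['confidence'],2),w(c,d['at']).round())
a=cv2.resize(a[180:280,240:340],(400,400),interpolation=cv2.INTER_CUBIC);b=cv2.resize(b[170:270,210:310],(400,400),interpolation=cv2.INTER_CUBIC)
cv2.imwrite('pics/c6.png',np.hstack([a,b])[:,:,::-1])
E
```

```text
t 13.1 q [-0.462  0.243 -0.408  0.89   1.123 -1.072] P [600.   15.5 315.4] tcp [ 536.  -108.4  382.3] z [ 0.414  0.801 -0.433] x [-0.576 -0.138 -0.806] F [ 0.5 -0.4 -2.1] g 0.78 53.7
scene 0.39 [530.  -8.  89.]
```

View pics/c6.png

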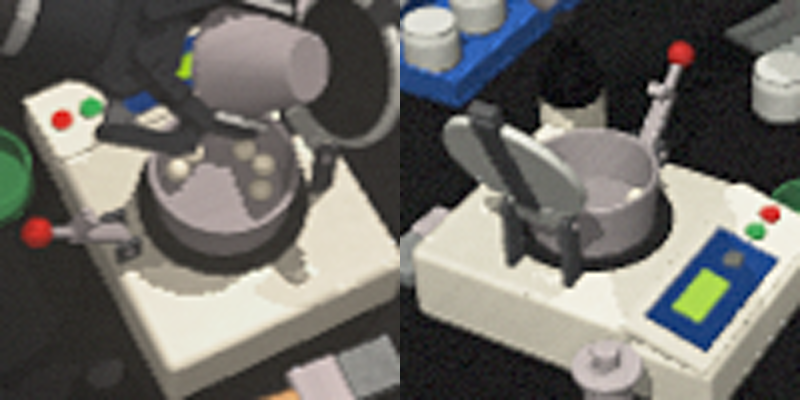

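The left crop shows balls in the bowl at (177,168), (195,155), (245,150), (262,163) and (260,188). I roll the cup back upright.

>>> play_rows(travel=[[0,0,0],[0,0,0],[0,0,0],[0,0,0],[0,0,0],[0,0,0],[0,0,0]], delta_rot=[[0,0,1],[0,0,1],[0,0,1],[0,0,1],[0,0,1],[0,0,1],[0,0,1]], jaw=[1,1,1,1,1,1,1])

```text
time: 13.88
tool_pos: [534.6, -107.7, 376.2]
eef_rot: [[-0.909, -0.079, 0.41], [0.318, 0.505, 0.802], [-0.27, 0.86, -0.434]]
force: [0.2, 0.4, -0.8]
gripper_width: 0.778
gripper_force: 53.8
```

>>> play_rows(travel=[[0,0,0],[0,0,0],[0,0,0],[0,0,0],[0,0,0],[0,0,0],[0,0,0]], delta_rot=[[0,0,1],[0,0,1],[0,0,1],[0,0,1],[0,0,1],[0,0,1],[0,0,1]], jaw=[1,1,1,1,1,1,1])

```text
time: 14.47
tool_pos: [534.6, -107.7, 376.2]
eef_rot: [[-0.698, 0.587, 0.41], [0.582, 0.132, 0.802], [0.417, 0.799, -0.434]]
force: [-0.1, -0.9, -1.3]
gripper_width: 0.774
gripper_force: 53.8
```

```bash
python3 - <<'E'
from kin import *
where()
manip.read_camera('scene')
for d in manip.tip_of('ball0_center','scene')[:8]: print(round(d['confidence'],2),w('scene',d['at']).round())
for P in ([570,200,330],[539,404,200],[539,404,110]):
  for psi in(1.1,1.3): chk('',P,psi,.448)
go([570,200,330],1.25,.448)
E
```

```text
t 14.47 q [-0.462  0.249 -0.415  0.887  1.122  0.504] P [598.   16.4 309. ] tcp [ 534.6 -107.7  376.2] z [ 0.41   0.802 -0.434] x [-0.698  0.582  0.417] F [-0.1 -0.9 -1.3] g 0.774 53.8
0.58 [534.  -8.  90.]
 (1.1, 0.448) ([-0.11, -0.03, -0.75, 0.23, 1.01, 2.28], 'ok')
 (1.3, 0.448) ([-0.14, 0.13, -0.52, 0.66, 1.11, 1.86], 'ok')
 (1.1, 0.448) ([0.36, 0.2, -1.02, -0.64, 0.66, 2.76], 'ok')
 (1.3, 0.448) ([0.28, 0.24, -0.88, -0.38, 0.88, 2.53], 'ok')
 (1.1, 0.448) ([0.36, 0.45, -1.06, -0.93, 0.66, 2.76], 'BAD')
 (1.3, 0.448) ([0.28, 0.45, -0.93, -0.64, 0.88, 2.53], 'ok')
travel [0.233, 0.071, 0.257] rot [0.154, 0.096, 1.309] rows 8.3
```

```bash
python3 - <<'E'
from kin import *
go([590,70,340],1.15,.448,-.45)
E
```

```text
travel [0.086, 0.061, 0.053] rot [0.042, 0.043, 0.794] rows 5.0
```

>>> play_rows(travel=[[0.03,0.02,0.01],[0.055,0.045,0.025],[0.075,0.055,0.045],[0.086,0.061,0.053],[0.086,0.061,0.053],[0.086,0.061,0.053]], delta_rot=[[0.01,0.01,0.15],[0.02,0.02,0.3],[0.03,0.03,0.45],[0.04,0.04,0.6],[0.042,0.043,0.75],[0.042,0.043,0.794]], jaw=[1,1,1,1,1,1])

```text
time: 15.07
tool_pos: [533.2, -56.8, 408.0]
eef_rot: [[-0.236, 0.899, 0.368], [0.533, -0.197, 0.823], [0.813, 0.39, -0.433]]
force: [0.2, 0.2, -1.2]
gripper_width: 0.779
gripper_force: 53.9
```

```bash
python3 - <<'E'
from kin import *
where();chk('',[560,250,330],1.27,.448)
go([560,250,330],1.27,.448,0)
E
```

```text
t 15.07 q [-0.374  0.178 -0.428  0.869  1.121  1.23 ] P [590.1  70.5 341. ] tcp [533.2 -56.8 408. ] z [ 0.368  0.823 -0.433] x [-0.236  0.533  0.813] F [ 0.2  0.2 -1.2] g 0.779 53.9
 (1.27, 0.448) ([-0.04, 0.05, -0.64, 0.39, 1.06, 2.13], 'ok')
travel [0.174, -0.103, 0.285] rot [0.135, 0.03, 0.504] rows 4.2
```

>>> play_rows(travel=[[0.02,-0.01,0.03],[0.05,-0.03,0.085],[0.085,-0.05,0.14],[0.12,-0.07,0.195],[0.15,-0.09,0.25],[0.17,-0.1,0.278],[0.174,-0.103,0.285],[0.174,-0.103,0.285]], delta_rot=[[0.02,0,0.06],[0.04,0.01,0.15],[0.065,0.015,0.25],[0.09,0.02,0.35],[0.115,0.025,0.44],[0.13,0.03,0.49],[0.135,0.03,0.504],[0.135,0.03,0.504]], jaw=[1,1,1,1,1,1,1,1])

```text
time: 15.73
tool_pos: [518.1, 117.3, 396.2]
eef_rot: [[0.124, 0.956, 0.266], [0.416, -0.293, 0.861], [0.901, 0.004, -0.434]]
force: [-1.0, -0.4, -1.8]
gripper_width: 0.771
gripper_force: 53.9
```

```bash
python3 - <<'E'
from kin import *
where();chk('',[539,404,150],1.3,.448)
go([539,404,150],1.3,.448,0)
manip.read_camera('scene')
for d in manip.tip_of('ball0_center','scene')[:8]: print(round(d['confidence'],2),w('scene',d['at']).round())
save('wrist','w7.png')
for d in manip.tip_of('ball0_center','wrist')[:8]: print('wrist',round(d['confidence'],2),w('wrist',d['at']).round())
E
```

```text
t 15.73 q [-0.038  0.05  -0.642  0.388  1.056  2.118] P [559.2 250.4 329. ] tcp [518.1 117.3 396.2] z [ 0.266  0.861 -0.434] x [0.124 0.416 0.901] F [-1.  -0.4 -1.8] g 0.771 53.9
 (1.3, 0.448) ([0.28, 0.35, -0.91, -0.52, 0.88, 2.53], 'ok')
travel [-0.2, -0.122, 0.409] rot [0.033, 0.002, -0.01] rows 5.7
0.5 [530.  -8.  90.]
```

View pics/w7.png

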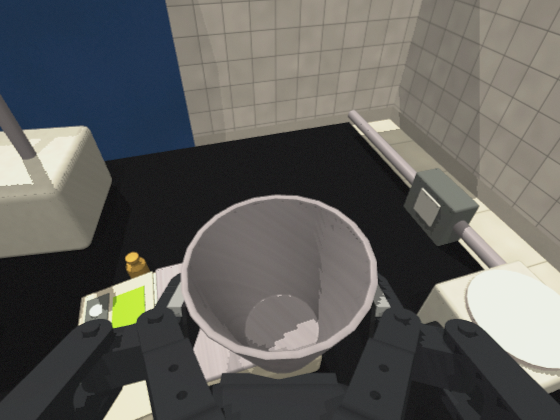

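The wrist picture shows the cup empty and seated in the grip as before. I take it to the pan.

>>> play_rows(travel=[[-0.02,-0.012,0.03],[-0.05,-0.03,0.1],[-0.08,-0.05,0.17],[-0.115,-0.07,0.24],[-0.15,-0.09,0.31],[-0.175,-0.107,0.36],[-0.195,-0.12,0.4],[-0.2,-0.122,0.409],[-0.2,-0.122,0.409],[-0.2,-0.122,0.409]], delta_rot=[[0.003,0,0],[0.007,0,0],[0.013,0,-0.003],[0.018,0,-0.005],[0.024,0.001,-0.007],[0.03,0.001,-0.009],[0.033,0.002,-0.01],[0.033,0.002,-0.01],[0.033,0.002,-0.01],[0.033,0.002,-0.01]], jaw=[1,1,1,1,1,1,1,1,1,1])

```text
time: 16.77
tool_pos: [503.9, 267.9, 218.4]
eef_rot: [[0.117, 0.963, 0.244], [0.417, -0.271, 0.868], [0.902, 0.0, -0.433]]
force: [0.2, -1.7, -1.6]
gripper_width: 0.772
gripper_force: 53.9
```

```bash
python3 - <<'E'
from kin import *
where();go([539,404,113],1.3,.448,0)
manip.read_camera('scene');tips('scene',['pan','cup'])
st=manip.state();R0=np.array(st['eef_rot']);print('down 10 in tool',(R0.T@[0,0,-10]/500).round(4))
E
```

```text
t 16.77 q [ 0.275  0.351 -0.911 -0.518  0.877  2.526] P [541.7 402.1 151.5] tcp [503.9 267.9 218.4] z [ 0.244  0.868 -0.433] x [0.117 0.417 0.902] F [ 0.2 -1.7 -1.6] g 0.772 53.9
travel [-0.068, -0.005, 0.035] rot [0.004, -0.001, -0.002] rows 0.9
scene pan 0.62 [540. 401.  72.]
scene pan 0.59 [577.  40.  89.]
scene cup 0.85 [ 321. -387.   -2.]
scene cup 0.84 [ 402. -575.   -2.]
scene cup 0.69 [542. 403. 111.]
scene cup 0.23 [ 495. -392.    3.]
down 10 in tool [-0.018  -0.0001  0.0086]
```

>>> play_rows(travel=[[-0.02,0,0.01],[-0.04,0,0.019],[-0.056,0,0.027],[-0.064,0,0.031],[-0.068,0,0.033],[-0.07,0,0.034],[-0.072,0,0.0345],[-0.074,0,0.0355],[-0.074,0,0.0355]], delta_rot=[[0,0,0],[0,0,0],[0,0,0],[0,0,0],[0,0,0],[0,0,0],[0,0,0],[0,0,0],[0,0,0]], jaw=[1,1,1,1,1,1,1,1,1])

```text
time: 17.67
tool_pos: [503.3, 268.6, 177.6]
eef_rot: [[0.116, 0.963, 0.244], [0.416, -0.27, 0.868], [0.902, 0.001, -0.432]]
force: [0.3, 0.2, -1.1]
gripper_width: 0.774
gripper_force: 53.9
```

>>> play_rows(travel=[[-0.002,0,0.001],[-0.0036,0,0.0017],[-0.0036,0,0.0017]], delta_rot=[[0,0,0],[0,0,0],[0,0,0]], jaw=[1,1,1])

```text
time: 17.92
tool_pos: [503.7, 269.1, 176.7]
eef_rot: [[0.113, 0.963, 0.243], [0.414, -0.268, 0.87], [0.903, 0.002, -0.429]]
force: [-0.9, -2.4, 5.3]
gripper_width: 0.778
gripper_force: 52.4
```

>>> play_rows(travel=[[0,0,0],[0,0,0],[0,0,0],[0,0,0],[0,0,0],[0,0,0],[0,0,-0.02],[0,0,-0.06],[0,0,-0.11],[0,0,-0.18],[0,0,-0.25],[0,0,-0.25]], delta_rot=[[0,0,0],[0,0,0],[0,0,0],[0,0,0],[0,0,0],[0,0,0],[0,0,0],[0,0,0],[0,0,0],[0,0,0],[0,0,0],[0,0,0]], jaw=[-1,-1,-1,-1,-1,-1,-1,-1,-1,-1,-1,-1])

```text
time: 18.92
tool_pos: [471.5, 156.6, 231.2]
eef_rot: [[0.121, 0.962, 0.246], [0.416, -0.274, 0.867], [0.901, -0.003, -0.433]]
force: [0.8, 0.4, 0.8]
gripper_width: 1.001
gripper_force: 0.0
```

```bash
python3 - <<'E'
from kin import *
where();manip.read_camera('scene');manip.read_camera('wrist');tips('scene',['cup','ball0_center','lid_tongue','lid_hinge','latch_knob','latch_pivot']);tips('wrist',['cup','pan'])
for P in ([560,170,290],[560,150,250],[560,60,285],[560,-40,240],[560,-72,145]):
  for o in ((-1.57,1.57),(-1.0,1.4),(-.5,1.57),(0.,1.57)): chk(str(P),P,*o)
E
```

```text
t 18.92 q [ 0.046  0.24  -0.945 -0.198  1.025  2.231] P [509.5 290.8 164.2] tcp [471.5 156.6 231.2] z [ 0.246  0.867 -0.433] x [0.121 0.416 0.901] F [0.8 0.4 0.8] g 1.001 0.0
scene cup 0.72 [537. 400.  69.]
scene cup 0.66 [ 402. -575.    0.]
scene cup 0.58 [ 322. -390.   -1.]
scene ball0_center 0.43 [532. -10.  92.]
scene lid_tongue 0.85 [560. 140. 256.]
scene lid_tongue 0.5 [ 565. -135.  147.]
scene lid_tongue 0.44 [ 435. -134.   -1.]
scene lid_hinge 0.65 [558.  81. 126.]
scene lid_hinge 0.31 [561. 140. 255.]
scene latch_knob 0.74 [563.  11.  -4.]
scene latch_knob 0.61 [ 566. -133.  144.]
scene latch_pivot 0.86 [562. -71.  90.]
scene latch_pivot 0.4 [ 437. -133.   -1.]
scene latch_pivot 0.34 [ 545. -294.    2.]
wrist cup 0.69 [544. 405.  69.]
wrist pan 0.73 [535. 409.  69.]
[560, 170, 290] (-1.57, 1.57) ([0.3, 0.27, -0.01, 1.29, -0.0, -1.28], 'ok')
[560, 170, 290] (-1.0, 1.4) ([0.38, 0.24, -0.06, 1.24, -0.17, -1.76], 'ok')
[560, 170, 290] (-0.5, 1.57) ([0.3, 0.27, -0.01, 1.29, -0.0, -2.35], 'ok')
[560, 170, 290] (0.0, 1.57) ([0.29, 0.27, -0.01, 1.29, -0.0, -2.85], 'ok')
[560, 150, 2
[... 491 characters left out ...]
 -0.0, -2.53], 'ok')
[560, 60, 285] (0.0, 1.57) ([0.11, 0.23, -0.08, 1.26, -0.0, -3.03], 'ok')
[560, -40, 240] (-1.57, 1.57) ([-0.07, 0.25, -0.16, 1.16, -0.0, -1.64], 'ok')
[560, -40, 240] (-1.0, 1.4) ([0.01, 0.17, -0.27, 1.04, -0.14, -2.14], 'ok')
[560, -40, 240] (-0.5, 1.57) ([-0.07, 0.24, -0.16, 1.16, -0.0, -2.71], 'ok')
[560, -40, 240] (0.0, 1.57) ([-0.07, 0.24, -0.16, 1.16, 0.0, 3.07], 'ok')
[560, -72, 145] (-1.57, 1.57) ([-0.13, 0.31, -0.3, 0.96, -0.0, -1.7], 'ok')
[560, -72, 145] (-1.0, 1.4) ([-0.05, 0.24, -0.41, 0.82, -0.14, -2.2], 'ok')
[560, -72, 145] (-0.5, 1.57) ([-0.13, 0.31, -0.3, 0.96, -0.0, -2.77], 'ok')
[560, -72, 145] (0.0, 1.57) ([-0.13, 0.31, -0.3, 0.96, 0.0, 3.01], 'ok')
```

```bash
python3 - <<'E'
from kin import *
go([540,240,290],1.45,1.1,off=173)
go([560,190,310],1.5708,1.5708,off=173)
chk('',[545,220,320],1.45,1.1);chk('',[560,190,328],1.5708,1.5708)
E
```

```text
travel [0.403, 0.111, -0.156] rot [0.14, -0.829, -0.138] rows 5.4
travel [0.503, 0.153, -0.127] rot [0.194, -1.421, -0.31] rows 9.2
 (1.45, 1.1) ([0.15, 0.14, -0.18, 1.11, 0.45, 1.87], 'ok')
 (1.5708, 1.5708) ([0.33, 0.28, 0.08, 1.37, -0.0, 1.9], 'ok')
```

>>> play_rows(travel=[[0.07,0,-0.04],[0.14,0,-0.08],[0.21,0.02,-0.11],[0.28,0.05,-0.14],[0.35,0.08,-0.156],[0.403,0.111,-0.156],[0.403,0.111,-0.156],[0.403,0.111,-0.156],[0.403,0.111,-0.156]], delta_rot=[[0,0,0],[0.02,-0.1,-0.02],[0.04,-0.25,-0.04],[0.07,-0.4,-0.07],[0.1,-0.55,-0.1],[0.12,-0.7,-0.12],[0.14,-0.829,-0.138],[0.14,-0.829,-0.138],[0.14,-0.829,-0.138]], jaw=[1,1,1,1,1,1,1,1,1])

```text
time: 20.17
tool_pos: [532.4, 162.9, 447.4]
eef_rot: [[0.104, 0.993, 0.058], [0.886, -0.119, 0.449], [0.452, 0.005, -0.892]]
force: [-0.3, 0.6, -1.1]
gripper_width: 0.002
gripper_force: 0.0
```

```bash
python3 - <<'E'
from kin import *
where(173)
go([560,190,310],1.5708,1.5708,off=173)
E
```

```text
t 20.17 q [ 0.174  0.138 -0.215  1.068  0.447  1.897] P [542.4 240.5 293.1] tcp [532.4 162.9 447.4] z [ 0.058  0.449 -0.892] x [0.104 0.886 0.452] F [-0.3  0.6 -1.1] g 0.002 0.0
travel [0.086, 0.049, -0.036] rot [0.042, -0.597, -0.147] rows 3.9
```

>>> play_rows(travel=[[0.086,0.049,-0.036],[0.086,0.049,-0.036],[0.086,0.049,-0.036],[0.086,0.049,-0.036],[0.086,0.049,-0.036],[0.086,0.049,-0.036],[0.086,0.049,-0.036]], delta_rot=[[0.042,-0.597,-0.147],[0.042,-0.597,-0.147],[0.042,-0.597,-0.147],[0.042,-0.597,-0.147],[0.042,-0.597,-0.147],[0.042,-0.597,-0.147],[0.042,-0.597,-0.147]], jaw=[1,1,1,1,1,1,1])

```text
time: 20.75
tool_pos: [558.3, 188.2, 478.8]
eef_rot: [[0.004, 1.0, -0.006], [1.0, -0.004, 0.005], [0.005, -0.006, -1.0]]
force: [-0.5, -0.3, 0.0]
gripper_width: -0.001
gripper_force: 0.0
```

```bash
python3 - <<'E'
from kin import *
where(173)
st=manip.state();R=np.array(st['eef_rot']);p=st['tool_pos']+R[:,2]*173
for Q in ([560,180,242],[560,158,242],[560,131,246],[560,98,250],[560,54,243.5],[560,22,227],[560,-3,201.5],[560,-20,170],[560,-27,146],[560,-28,137]):
    print(Q,(R.T@(np.array(Q)-p)/500).round(3).tolist(),end=' '); chk('',np.array(Q)+[0,0,18],1.5708,1.5708)
E
```

```text
t 20.75 q [0.323 0.278 0.072 1.369 0.007 1.898] P [557.3 189.1 305.8] tcp [558.3 188.2 478.8] z [-0.006  0.005 -1.   ] x [0.004 1.    0.005] F [-0.5 -0.3  0. ] g -0.001 0.0
[560, 180, 242] [-0.019, 0.006, 0.127]  (1.5708, 1.5708) ([0.31, 0.29, -0.06, 1.22, -0.0, 1.88], 'ok')
[560, 158, 242] [-0.063, 0.006, 0.127]  (1.5708, 1.5708) ([0.27, 0.28, -0.08, 1.22, -0.0, 1.85], 'ok')
[560, 131, 246] [-0.117, 0.007, 0.119]  (1.5708, 1.5708) ([0.23, 0.26, -0.08, 1.22, -0.0, 1.8], 'ok')
[560, 98, 250] [-0.183, 0.007, 0.111]  (1.5708, 1.5708) ([0.17, 0.25, -0.09, 1.23, -0.0, 1.74], 'ok')
[560, 54, 243.5] [-0.271, 0.007, 0.123]  (1.5708, 1.5708) ([0.1, 0.24, -0.12, 1.21, -0.0, 1.67], 'ok')
[560, 22, 227] [-0.335, 0.008, 0.156]  (1.5708, 1.5708) ([0.04, 0.24, -0.15, 1.18, -0.0, 1.61], 'ok')
[560, -3, 201.5] [-0.385, 0.008, 0.207]  (1.5708, 1.5708) ([-0.01, 0.25, -0.2, 1.12, -0.0, 1.57], 'ok')
[560, -20, 170] [-0.42, 0.009, 0.269]  (1.5708, 1.5708) ([-0.04, 0.27, -0.25, 1.05, -0.0, 1.54], 'ok')
[560, -27, 146] [-0.434, 0.009, 0.317]  (1.5708, 1.5708) ([-0.05, 0.29, -0.28, 1.0, -0.0, 1.52], 'ok')
[560, -28, 137] [-0.436, 0.009, 0.335]  (1.5708, 1.5708) ([-0.05, 0.3, -0.29, 0.98, -0.0, 1.52], 'ok')
```

>>> play_rows(travel=[[-0.019,0.006,0.06],[-0.019,0.006,0.127],[-0.03,0.006,0.127],[-0.063,0.006,0.127],[-0.09,0.006,0.123],[-0.117,0.007,0.119],[-0.15,0.007,0.115],[-0.183,0.007,0.111],[-0.215,0.007,0.112],[-0.243,0.007,0.116],[-0.271,0.007,0.123],[-0.304,0.007,0.137],[-0.335,0.008,0.156],[-0.335,0.008,0.156]], delta_rot=[[0,0,0],[0,0,0],[0,0,0],[0,0,0],[0,0,0],[0,0,0],[0,0,0],[0,0,0],[0,0,0],[0,0,0],[0,0,0],[0,0,0],[0,0,0],[0,0,0]], jaw=[1,1,1,1,1,1,1,1,1,1,1,1,1,1])

```text
time: 21.92
tool_pos: [561.2, 18.0, 400.7]
eef_rot: [[0.006, 1.0, -0.006], [1.0, -0.006, 0.001], [0.001, -0.006, -1.0]]
force: [0.6, 0.4, -0.1]
gripper_width: -0.0
gripper_force: 0.0
```

```bash
python3 - <<'E'
from kin import *
where(173)
manip.read_camera('side');manip.read_camera('scene');tips('side',['lid_tongue','lid_hinge','ball0_center','latch_knob']);tips('scene',['lid_tongue','ball0_center'])
st=manip.state();R=np.array(st['eef_rot']);p=st['tool_pos']+R[:,2]*173
for Q in ([560,10,216],[560,-3,201.5],[560,-12,186],[560,-20,170],[560,-24,158],[560,-27,146],[560,-28,137],[560,-28,133]): print((R.T@(np.array(Q)-p)/500).round(3).tolist())
E
```

```text
t 21.92 q [ 3.200e-02  2.460e-01 -1.460e-01  1.184e+00  1.000e-03  1.609e+00] P [560.3  18.1 227.7] tcp [561.2  18.  400.7] z [-0.006  0.001 -1.   ] x [0.006 1.    0.001] F [ 0.6  0.4 -0.1] g -0.0 0.0
side lid_tongue 0.61 [559.  -6. 242.]
side lid_hinge 0.85 [560.  84. 132.]
side latch_knob 0.47 [ 564. -133.  147.]
scene lid_tongue 0.58 [562.  -7. 240.]
scene ball0_center 0.42 [531.  -8.  90.]
[-0.024, -0.002, 0.027]
[-0.05, -0.002, 0.056]
[-0.068, -0.002, 0.087]
[-0.084, -0.002, 0.119]
[-0.092, -0.002, 0.143]
[-0.098, -0.002, 0.167]
[-0.1, -0.002, 0.185]
[-0.1, -0.002, 0.193]
```

>>> play_rows(travel=[[-0.024,-0.002,0.027],[-0.05,-0.002,0.056],[-0.068,-0.002,0.087],[-0.084,-0.002,0.119],[-0.092,-0.002,0.143],[-0.098,-0.002,0.167],[-0.1,-0.002,0.178],[-0.1,-0.002,0.185],[-0.1,-0.002,0.188],[-0.1,-0.002,0.19],[-0.1,-0.002,0.19]], delta_rot=[[0,0,0],[0,0,0],[0,0,0],[0,0,0],[0,0,0],[0,0,0],[0,0,0],[0,0,0],[0,0,0],[0,0,0],[0,0,0]], jaw=[1,1,1,1,1,1,1,1,1,1,1])

```text
time: 23.23
tool_pos: [560.0, -28.7, 308.3]
eef_rot: [[0.003, 1.0, -0.004], [1.0, -0.003, 0.001], [0.001, -0.004, -1.0]]
force: [-3.8, -0.4, 6.8]
gripper_width: 0.002
gripper_force: 3.5
```

>>> play_rows(travel=[[0,0,0.002],[0,0,0.004],[0,0,0.004],[0,0,0.004]], delta_rot=[[0,0,0],[0,0,0],[0,0,0],[0,0,0]], jaw=[1,1,1,1])

```text
time: 23.57
tool_pos: [559.9, -28.7, 308.1]
eef_rot: [[0.003, 1.0, -0.003], [1.0, -0.003, 0.001], [0.001, -0.003, -1.0]]
force: [-8.8, -0.4, 20.1]
gripper_width: 0.004
gripper_force: 10.0
```

>>> play_rows(travel=[[0,0,-0.05],[0,0.004,-0.12],[-0.05,0.008,-0.19],[-0.12,0.008,-0.2],[-0.19,0.008,-0.2],[-0.25,0.008,-0.2],[-0.29,0.008,-0.2],[-0.29,0.008,-0.16],[-0.29,0.008,-0.09],[-0.29,0.008,-0.03],[-0.29,0.008,-0.008],[-0.29,0.008,-0.008],[-0.29,0.008,-0.008]], delta_rot=[[0,0,0],[0,0,0],[0,0,0],[0,0,0],[0,0,0],[0,0,0],[0,0,0],[0,0,0],[0,0,0],[0,0,0],[0,0,0],[0,0,0],[0,0,0]], jaw=[1,1,1,1,1,1,1,1,1,1,1,1,1])

```text
time: 24.65
tool_pos: [564.1, -173.7, 309.4]
eef_rot: [[0.002, 1.0, -0.004], [1.0, -0.002, 0.002], [0.002, -0.004, -1.0]]
force: [1.1, 0.3, -0.0]
gripper_width: -0.001
gripper_force: 0.0
```

```bash
python3 - <<'E'
from kin import *
where(173)
manip.read_camera('side');manip.read_camera('scene');tips('side',['lid_tongue','latch_knob']);tips('scene',['lid_tongue','latch_knob','cup'])
E
```

```text
t 24.65 q [-2.990e-01  3.510e-01 -2.180e-01  1.006e+00  1.000e-03  1.274e+00] P [ 563.4 -173.4  136.4] tcp [ 564.1 -173.7  309.4] z [-0.004  0.002 -1.   ] x [0.002 1.    0.002] F [ 1.1  0.3 -0. ] g -0.001 0.0
side lid_tongue 0.62 [558. -56. 136.]
scene lid_tongue 0.76 [562. -60. 137.]
scene latch_knob 0.73 [ 566. -131.  145.]
scene latch_knob 0.69 [563.  16.  83.]
scene latch_knob 0.37 [460. 167.  -3.]
scene cup 0.79 [538. 403.  69.]
scene cup 0.78 [ 402. -577.   -0.]
scene cup 0.67 [ 319. -388.   -2.]
```

>>> play_rows(travel=[[0.02,0,0],[0.04,0,0],[0.06,0,0],[0.08,0,0],[0.1,0,0],[0.12,0,0],[0.135,0,0],[0.148,0,0],[0.156,0,0],[0.16,0,0],[0.163,0,0],[0.163,0,0]], delta_rot=[[0,0,0],[0,0,0],[0,0,0],[0,0,0],[0,0,0],[0,0,0],[0,0,0],[0,0,0],[0,0,0],[0,0,0],[0,0,0],[0,0,0]], jaw=[1,1,1,1,1,1,1,1,1,1,1,1])

```text
time: 26.0
tool_pos: [563.9, -92.6, 308.5]
eef_rot: [[0.003, 1.0, -0.005], [1.0, -0.003, 0.001], [0.001, -0.005, -1.0]]
force: [-0.7, -1.6, 0.8]
gripper_width: -0.0
gripper_force: 0.0
```

>>> play_rows(travel=[[0.003,0,0],[0.006,0,0],[0.008,0,0],[0.008,0,0]], delta_rot=[[0,0,0],[0,0,0],[0,0,0],[0,0,0]], jaw=[1,1,1,1])

```text
time: 26.33
tool_pos: [563.9, -90.9, 308.7]
eef_rot: [[0.005, 1.0, -0.005], [1.0, -0.005, -0.005], [-0.005, -0.005, -1.0]]
force: [-1.1, -12.3, -0.6]
gripper_width: -0.004
gripper_force: 0.0
```

>>> play_rows(travel=[[-0.03,0,0],[-0.08,0,0],[-0.14,0,0],[-0.18,0,-0.04],[-0.2,0,-0.12],[-0.2,0,-0.2],[-0.2,0,-0.25],[-0.2,0,-0.25],[-0.2,0,-0.25]], delta_rot=[[0,0,0],[0,0,0],[0,0,0],[0,0,0],[0,0,0],[0,0,0],[0,0,0],[0,0,0],[0,0,0]], jaw=[1,1,1,1,1,1,1,1,1])

```text
time: 27.08
tool_pos: [564.8, -189.1, 435.4]
eef_rot: [[0.004, 1.0, -0.0], [1.0, -0.004, 0.002], [0.002, -0.0, -1.0]]
force: [-1.3, 0.1, -0.6]
gripper_width: 0.0
gripper_force: 0.0
```

```bash
python3 - <<'E'
from kin import *
where(173)
for i in range(2):
  for c in('side','scene'): manip.read_camera(c);tips(c,['lid_tongue','latch_knob','latch_pivot','cup','pan'])
# cup mask geometry: uprightness via mask in side picture
c=manip.camera_params('side');E4=np.array(c['extrinsics'])
def pr(P): q=(E4@np.append(P,1))[:3];return np.array([c['fx']*q[0]/q[2]+c['cx'],c['fy']*q[1]/q[2]+c['cy']])
manip.read_camera('side')
for d in manip.masks_of('cup','side')[:4]:
  ys,xs=np.nonzero(d['region']);print(round(d['confidence'],2),xs.min(),xs.max(),ys.min(),ys.max(),xs.mean().round(1),ys.mean().round(1))
pts=[]
for z,r in((72,21),(134,38)):
  for t in np.linspace(0,6.28,60): pts.append(pr([540+r*np.cos(t),403+r*np.sin(t),z]))
pts=np.array(pts);hu=cv2.convexHull(pts.astype(np.float32));m=np.zeros((420,560),np.uint8);cv2.fillConvexPoly(m,hu.astype(int),1);ys,xs=np.nonzero(m);print('expected upright',xs.min(),xs.max(),ys.min(),ys.max(),xs.mean().round(1),ys.mean().round(1))
E
```

```text
t 27.08 q [-3.240e-01  2.960e-01 -1.000e-03  1.274e+00  1.000e-03  1.251e+00] P [ 564.8 -188.9  262.4] tcp [ 564.8 -189.1  435.4] z [-0.     0.002 -1.   ] x [0.004 1.    0.002] F [-1.3  0.1 -0.6] g 0.0 0.0
side lid_tongue 0.73 [558. -58. 134.]
side lid_tongue 0.56 [560.  17.  82.]
side lid_tongue 0.31 [ 543. -298.   -1.]
side latch_knob 0.61 [565. -67. 176.]
side latch_knob 0.53 [458. 167.  -2.]
side latch_pivot 0.8 [564. -72.  92.]
side cup 0.95 [541. 403.  72.]
side cup 0.87 [ 400. -571.   -1.]
side cup 0.56 [ 312. -389.    1.]
side pan 0.62 [536. 406.  73.]
scene lid_tongue 0.91 [562. -58. 136.]
scene lid_tongue 0.41 [535. 399.  -4.]
scene latch_knob 0.41 [571. -69. 171.]
scene latch_pivot 0.57 [562. -72.  90.]
scene cup 0.87 [ 400. -576.   -1.]
scene cup 0.81 [ 316. -389.    0.]
scene cup 0.69 [541. 403.  67.]
scene pan 0.95 [540. 403.  69.]
scene pan 0.49 [540. 406.  69.]
side lid_tongue 0.78 [560. -58. 135.]
side lid_tongue 0.6 [563.  84. 132.]
side latch_knob 0.51 [564. -70. 178.]
side latch_knob 0.34 [539. 407.   4.]
side latch_pivot 0.94 [563. -69.  91.]
side latch_pivot 0.25 [ 675. -135.   -3.]
side cup 0.85 [ 313. -391.    0.]
side cup 0.65 [542. 403.  75.]
side cup 0.64 [ 402. -574.    1.]
side pan 0.84 [539. 405.  76.]
scene lid_tongue 0.59 [562. -61. 135.]
scene latch_knob 0.57 [566. -68. 174.]
scene latch_pivot 0.96 [560. -72.  89.]
scene cup 0.89 [ 320. -390.   -3.]
scene cup 0.89 [ 401. -575.    2.]
scene cup 0.64 [539. 404.  68.]
scene pan 0.88 [540. 404.  70.]
0.66 359 376 153 173 367.3 162.2
0.62 167 197 283 316 182.5 298.3
0.61 363 380 181 202 371.6 191.0
0.19 213 314 182 274 264.4 233.4
expected upright 167 198 283 317 183.6 298.5
```

```bash
python3 -c "
from station import manip
print(manip.finish_job())"
```

```text
the job is handed in; nothing more can be done
None
```

The job is handed in at about 27 s. The balls are in the bowl (five seen there, the cup empty), the cup stands upright on the pan within a few mm of its centre, and the lid was shut before the latch went home. The hand-in gave no verdict.

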